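# Load the slide warmer and start it

### The arm

A 6-joint arm with a two-finger parallel gripper is mounted at the origin on the work surface. World frame = base frame: x ahead of the robot, y to its left, z up, the work surface at z = 0. Lengths are in m, angles in rad, forces in N, time in s.
With the tool pointing down it reaches from about 0.325 to 0.75 m from the base axis. Payload 7.6 kg.
Tool frame: the origin (TCP) lies midway between the tips of the shut fingers; the grasp point (between the pads) lies 19 mm behind it; z points along the fingers, y is the line along which they close (so a half turn about z gives the same grasp; the last joint's range is limited). The gripper opens to 85 mm and grips with 20 to 120 N. Pads are 22 mm wide; open, the fingers measure 114 mm over their backs; the gripper's body (76 mm by 85 mm) begins 54 mm behind the grasp point. The pads swing forward as they close: fully open they stand 13 mm farther back than shut.
Start: joints at [1.157, 0.052, 1.401, -0, 1.689, -0.07], TCP at [0.177, 0.494, 0.231] pointing down, gripper open.
Joint ranges: [-2.9, 2.9], [-0.91, 2.17], [0.12, 2.37], [-1.06, 4.2], [0.26, 2.73], [-2.93, 2.93]. Speed limits (rad/s): [2.57, 2.57, 3.01, 3.14, 3.14, 3.14].

### API

Orientations are given as a unit quaternion [x, y, z, w].
In Python, from cell import robot, cams gives the robot as it stands.
- The arm moves only by the tool drive_tool, never from a script. Its argument "deltas" is a list of rows, each an object of numbers: "tx", "ty", "tz": the shift along the tool's x, y, z in m; "wx", "wy", "wz": the turn, a rotation vector about the tool's x, y, z in degrees; "gripper": the finger opening in m, from 0 to 0.0854. In form: [{"tx": .., "ty": .., "tz": .., "wx": .., "wy": .., "wz": .., "gripper": ..}, ...]. A call has exactly 5 rows; each row is the pose to reach, as a shift and turn from the pose commanded when the call began, along the tool's axes at that moment; what a row does not reach only later rows make up. A row lasts 1/10 s, in which the tool goes at most 50 mm and 8.59 degrees, less where a joint would pass 70% of its speed; a pose out of reach is approached as far as the arm can. A call with a gripper value outside its range is refused whole. The fingers move at their own pace and stop on an object; "squeeze" is the grip in N (left out, the last holds). Time passes only in rows, so rows that repeat a pose let the fingers close, or fill a call up. It gives the time, the measured TCP pose, the force, the opening and the grip force at its end, in the units of the state.
- robot.observe(): the state, without advancing time (a new reading comes with each control period).
- cams.grab_frame(name): name is "scene" or "top"; returns a dict with "frame" (480x640x3 uint8, red, green, blue), "mtx" (3x3 intrinsics, pixels), "k1" (the pictures are not rectified: a ray, as slopes to the right and down, at radius r is drawn at 1 + k1 r^2 times it, then the intrinsics apply), "rvec" (rotation vector, rad) and "tvec" (3), from world to camera coordinates, as OpenCV has them. Camera axes: x right, y down, z forward; pixel columns grow to the right and rows downward; lengths in m; the calibration is good to about 2 mm. A picture is of the moment at which its call begins. There is no depth.
- robot.hand_in(): hands the job in; it is judged then, once.
The state is a dict: "time": time; "qpos": joint angles; "qvel": joint speeds; "joint_torque": joint torques, N m; "eef_pos": TCP position; "tcp_rot": TCP orientation; "contact_force": force on the tool from outside, world axes, zero at the start; "moment": the same for the moment, N m; "finger_gap": opening from 0.0 (shut) to 1.0 (fully open); "gripper_force": force on a finger pad.
Only numpy, scipy, OpenCV 4.12 (cv2) and the standard library are available. Lean on these libraries where they do the work, as an engineer would, in place of code of your own. Each camera call takes 0.05 s, during which the arm holds its last target. There are 200 camera calls.

### The job

Get the slide warmer running: first turn its dial off (to the open ring mark), and with it off lay every cassette from the bench flat, window up, into a bay of its own and press it down until it sits fully home. Then close the lid completely, and only then turn the dial to the two-dot mark. Leave the bottle, the tip box and the beaker where they stand.

Things in the scene. Friction and masses are not known exactly. Their poses are not given: they have to be found in the camera images.
- warmer: Cream slide warmer fixed on the bench, 200 (x) x 390 (y) x 68 mm high; origin at the centre of its underside, z up, x from its front to its back. Four open pockets (bays) in a row along y, each 86 x 44 mm, 26 mm wide ribs between, rims and ribs at z = 68 mm. At its right end (-y) a flat panel at z = 68 mm with the dial. A clear lid hinged behind the bays covers all four.
- cassette0: Flat off-white slide cassette with a grey window on its upper face: a block 80 x 38 x 20 mm (x, y, z), 60 to 125 g. Origin at the centre of its underside, z up through the window, x along its length. Lies window up on the bench at first. May go in any bay, either way round. None if absent in this run.
- cassette1: Flat off-white slide cassette with a grey window on its upper face: a block 80 x 38 x 20 mm (x, y, z), 60 to 125 g. Origin at the centre of its underside, z up through the window, x along its length. Lies window up on the bench at first. May go in any bay, either way round. None if absent in this run.
- cassette2: Flat off-white slide cassette with a grey window on its upper face: a block 80 x 38 x 20 mm (x, y, z), 60 to 125 g. Origin at the centre of its underside, z up through the window, x along its length. Lies window up on the bench at first. May go in any bay, either way round. None if absent in this run.
- cassette3: Flat off-white slide cassette with a grey window on its upper face: a block 80 x 38 x 20 mm (x, y, z), 60 to 125 g. Origin at the centre of its underside, z up through the window, x along its length. Lies window up on the bench at first. May go in any bay, either way round. None if absent in this run.
- bay0 (a point): Centre of the bay next to the panel, at the height of its floor when pressed home: 8 mm below the rims, 60 mm above the bench. Axes as the warmer's; a cassette's length goes along x. Bays are 70 mm apart. The floor of every bay is a stiff sliding platen that starts 4 mm above this point; a cassette's weight does not move it.
- bay1 (a point): Centre of the bay second from the panel, at the height of its floor when pressed home: 8 mm below the rims, 60 mm above the bench. Axes as the warmer's; a cassette's length goes along x. Bays are 70 mm apart. Every bay floor (platen) yields to a press of about 5 N from above, goes down 4 mm to a solid stop and stays there.
- bay2 (a point): Centre of the bay third from the panel, at the height of its floor when pressed home: 8 mm below the rims, 60 mm above the bench. Axes as the warmer's; a cassette's length goes along x. Bays are 70 mm apart. A cassette pressed home has its underside at this height and its top 20 mm above it, 12 mm above the rims; before pressing it stands 4 mm higher.
- bay3 (a point): Centre of the bay farthest from the panel, to the left, at the height of its floor when pressed home: 8 mm below the rims, 60 mm above the bench. Axes as the warmer's; a cassette's length goes along x. Bays are 70 mm apart. Each bay leaves a cassette 3 mm of play on each side.
- lid (a joint): Angle of the lid in rad: 0 fully closed, growing as its free front edge rises; starts open at 1.4 to 1.65 (nearly upright). A stiff hinge holds it wherever it is left; pushing its outer face 150 mm from the hinge takes under 5 N. Nothing stands within 70 mm behind it.
- lid_hinge (a point): Point on the lid's hinge line, at mid-width, 70 mm above the bench. Axes turn with the lid: y along the hinge, -x towards the free edge, z out of the outer face. Clear cover with grey trim: its outer face lies 26 mm from the hinge line along z, reaches 187 mm along -x and 138 mm to each side along y; 21 mm deep skirts at the front and sides.
- lid_edge (a point): Middle of the lid's free edge, on its outer face, 187 mm from the hinge; same axes as lid_hinge. A small grey lip, 90 mm wide, 6 mm thick, sticks out 13 mm beyond it.
- dial (a joint): Angle of the selector dial in rad; grows as it turns clockwise seen from above. Four detents, into which it snaps when let go: 0 = open ring mark (off), 0.6 = one dot, 1.2 = two dots, 1.8 = three dots; stops at -0.05 and 1.85. Starts in one of the dotted detents; turning it takes less than 0.15 N m.
- dial_grip (a point): Point on the dial's vertical axis, 25 mm above the panel, where to grip. Dark dial: round skirt 44 mm across, 9 mm high, and on it a grip bar 44 mm long (along this x), 14 mm wide (y), its top 10 mm above this point. x turns with the dial and points where the white line on the bar points; z up. The dark marks are printed on the panel around the dial.
- bottle: Amber bottle, 60 mm diameter, 130 mm high; origin at the centre of its underside. A bystander, to be left where it stands.
- tipbox: Navy box of pipette tips with yellow top, 120 x 85 x 62 mm; origin at the centre of its underside. A bystander, to be left where it stands.
- beaker: Glass beaker, 70 mm diameter, 85 mm high; origin at the centre of its underside. A bystander, to be left where it stands.

How it is judged:
By the outcome, as a careful person would: the job done as asked, in the order asked, and still so for the second after the job is handed in, with the robot touching nothing.
Of cassette0, cassette1, cassette2, cassette3 only 2 to 4 are there at a start; the rules pass over those that are not, and their reading is None.
At some moment in a run one of cassette0, cassette1, cassette2, cassette3 may be knocked a few centimetres aside while the robot is not near it.
Once in a run the grip may slacken for a moment while it holds something.
It also fails if it takes over 210 s, if anything falls off the work surface, if the arm or the gripper's body presses on something with over 40 N, if the wrist force passes 120 N, or if a joint passes its speed limit or range.

## Working session

There is one attempt and no reset: what is moved stays moved. The work goes in short steps, Python scripts to look and compute and a tool call to move; the robot and the scene stay as the last step left them, time stands still between calls to the robot, and variables do not carry over. Pictures are saved under pics/ and viewed, at most 14 in all, crops included, and the job is handed in when it is done.

Besides the shell and the picture viewer there is one more tool, called after ">>>" as name(argument=value, ...) on one line, values as JSON. drive_tool: Moves the arm, as the interface text tells. Its arguments: {"type":"object","properties":{"deltas":{"type":"array"},"squeeze":{"type":"number"}},"required":["deltas"]}

```bash
ls; mkdir -p pics; python3 - <<'E'
from cell import robot,cams
import cv2,numpy as np
print(robot.observe())
for n in("scene","top"):
    g=cams.grab_frame(n); cv2.imwrite(f"pics/{n}0.png",g["frame"][:,:,::-1]); print(n,g["mtx"],g["k1"],g["rvec"],g["tvec"], -cv2.Rodrigues(np.array(g["rvec"]))[0].T@np.array(g["tvec"]))
E
```

```text
pics
{'time': 0.0, 'qpos': array([ 1.15669111e+00,  5.28389305e-02,  1.40170739e+00, -2.67262514e-05,
        1.68862427e+00, -7.03050368e-02]), 'qvel': array([-0.00023359,  0.001654  , -0.00206051, -0.00244792,  0.00084808,
       -0.00043253]), 'joint_torque': array([ 2.51905112e-04, -3.81663930e+01, -3.60189486e+01, -4.02569174e-05,
        6.09501352e-03,  3.58874701e-06]), 'eef_pos': array([0.1768265 , 0.49400463, 0.23048006]), 'tcp_rot': array([ 1.71056227e-01,  9.85260953e-01, -7.69124603e-04, -1.76345462e-04]), 'contact_force': array([-0.5016164 , -0.54723359,  0.38311   ]), 'moment': array([-0.01599089, -0.02915545,  0.04475468]), 'gripper_force': 0.0, 'finger_gap': 0.9982568953500752}
scene [[477.11246947   0.         320.06079678]
 [  0.         477.11246947 238.815237  ]
 [  0.           0.           1.        ]] -0.07175223477474436 [ 2.37974837  0.71233591 -0.24283892] [-0.44768739 -0.23389557  1.21062268] [ 0.88517207 -0.54131728  0.80261099]
top [[484.67346944   0.         317.83309197]
 [  0.         484.67346944 238.74305441]
 [  0.           0.           1.        ]] -0.0377611875465008 [ 2.09842688 -2.14792262  0.15746342] [-0.02341922  0.56872846  0.99719269] [ 0.39178083 -0.05673725  1.07781373]
```

View pics/scene0.png

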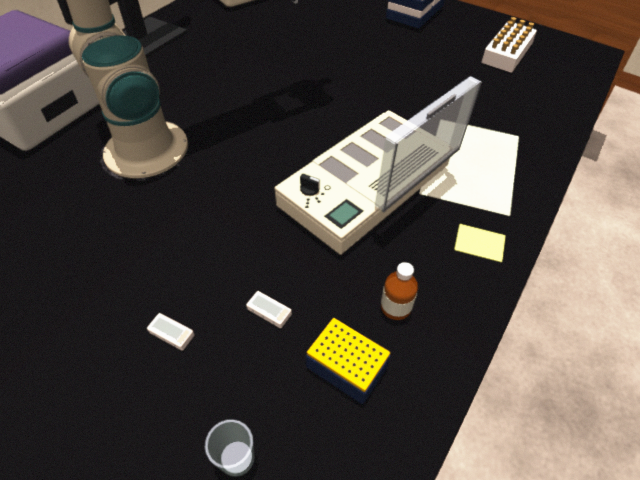

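View pics/top0.png

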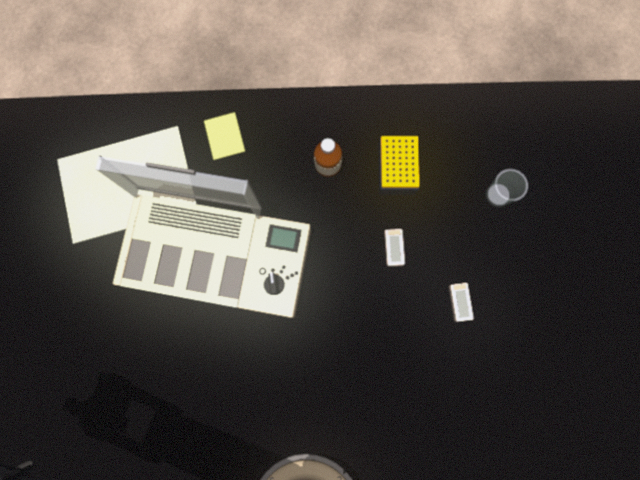

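The scene view shows the warmer with its lid nearly upright and two cassettes at (269,309) and (170,331). They appear at (395,247) and (461,302) in the top view. The dial is at about (274,285) in the top view, with its line pointing up and slightly left. I'll zoom in next.

```bash
cat > h.py <<'E'
import cv2,numpy as np
from cell import robot,cams
class V:
    def __init__(s,n,save=None):
        g=cams.grab_frame(n); s.im=np.ascontiguousarray(g["frame"][:,:,::-1]); s.K=np.array(g["mtx"]); s.k=g["k1"]
        s.R=cv2.Rodrigues(np.array(g["rvec"]))[0]; s.t=np.array(g["tvec"]).ravel(); s.c=-s.R.T@s.t; s.rv=np.array(g["rvec"])
        if save: cv2.imwrite(f"pics/{save}.png",s.im)
    def ray(s,px):
        p=cv2.undistortPoints(np.array(px,float).reshape(-1,1,2),s.K,np.array([s.k,0,0,0.])).reshape(-1,2)
        return np.c_[p,np.ones(len(p))]@s.R
    def plane(s,px,z):
        d=s.ray(px); return s.c+d*((z-s.c[2])/d[:,2])[:,None]
    def proj(s,P): return cv2.projectPoints(np.array(P,float).reshape(-1,3),s.rv,s.t,s.K,np.array([s.k,0,0,0.]))[0].reshape(-1,2)
def tri(a,pa,b,pb):
    da,db=a.ray(pa),b.ray(pb); out=[]
    for u,v in zip(da,db):
        m=np.c_[u,-v]; s=np.linalg.lstsq(m,b.c-a.c,rcond=None)[0]; p,q=a.c+u*s[0],b.c+v*s[1]; out.append([*((p+q)/2),np.linalg.norm(p-q)])
    return np.array(out)
E
python3 - <<'E'
import cv2,numpy as np
t=cv2.imread("pics/top0.png");s=cv2.imread("pics/scene0.png")
a=cv2.resize(t[180:320,100:320],None,fx=3,fy=3,interpolation=cv2.INTER_CUBIC)[:, :]
cv2.imwrite("pics/z1.png",a)
b=cv2.resize(s[150:250,265:385],None,fx=5,fy=5,interpolation=cv2.INTER_CUBIC); cv2.imwrite("pics/z2.png",b)
E
```

```text
(no output)
```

View pics/z1.png

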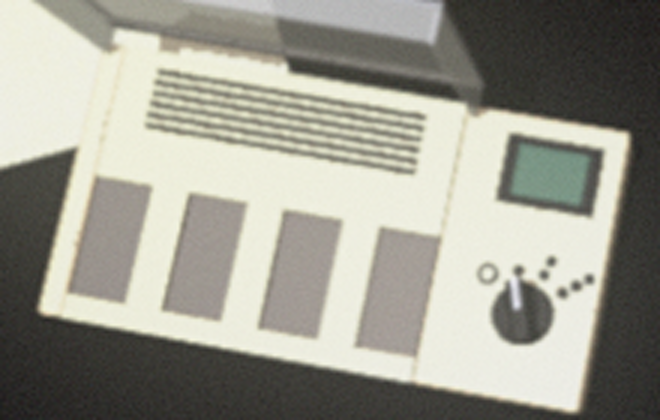

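View pics/z2.png

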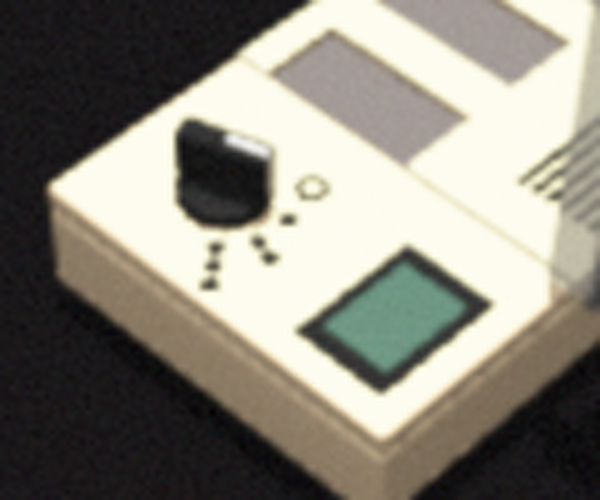

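The dial line points at the single dot, so the dial is at 0.6. The ring is at crop (487,273) and the two dots are at about (547,268). All four bays are clear in the top view.

```bash
cat > m.py <<'E'
from h import *
np.set_printoptions(precision=4,suppress=True)
def rects(im,lo,hi,amin,amax,roi):
    m=cv2.inRange(cv2.GaussianBlur(im,(3,3),0),np.array(lo),np.array(hi)); z=np.zeros_like(m); x0,y0,x1,y1=roi; z[y0:y1,x0:x1]=m[y0:y1,x0:x1]
    return [c for c in cv2.findContours(z,0,2)[0] if amin<cv2.contourArea(c)<amax]
def quad(c):
    r=cv2.minAreaRect(c); return cv2.boxPoints(r)
def cen(c):
    m=cv2.moments(c); return [m["m10"]/m["m00"],m["m01"]/m["m00"]]
if __name__=="__main__":
    T=V("top");S=V("scene")
    print("px",T.im[262,229],T.im[262,167],S.im[190,350],S.im[155,360], S.im[168,338])
    bt=sorted([cen(c) for c in rects(T.im,(105,105,110),(165,160,170),400,2000,(100,225,250,310))]); print("bays top",bt)
    bs=sorted([cen(c) for c in rects(S.im,(95,95,100),(175,170,180),100,2000,(300,100,420,190))]); print("bays scene",bs)
    bw=T.plane(bt,.064); print(bw)
    n=min(len(bs),len(bt)); 
    if n==4: print("tri",tri(T,bt[::-1],S,bs))
    # warmer corners
    for px in [(113.3,284.3),(293.7,316.7),(309.7,224)]: print("corner",T.plane([px],.068))
    C=T.plane([(262.3,271.1),(272.7,270.3),(281.3,271.5),(283.7,267.3)],.068); print("marks",C)
    for nm,v in(("T",T),("S",S)):
        roi=(340,190,640,400) if nm=="T" else (100,270,300,370)
        for c in rects(v.im,(100,100,100),(256,256,256),200,2500,roi):
            q=v.plane(quad(c),.02); ce=v.plane([cen(c)],.02)[0]
            e=[q[1]-q[0],q[2]-q[1]]; L=max(e,key=np.linalg.norm)
            print(nm,cen(c),ce,"sides",[np.linalg.norm(i) for i in e],"yaw",np.degrees(np.arctan2(L[1],L[0])))
E
python3 m.py
```

```text
px [150 159 164] [148 154 161] [239 252 253] [150 154 165] [152 155 162]
bays top [[135.83057959611853, 259.51507998950956], [167.31896551724137, 265.2643678160919], [199.25198728139904, 270.98489666136726], [232.15572327044023, 276.822893081761]]
bays scene [[338.0128865979381, 168.63874570446734], [359.05073566717397, 153.6002029426687], [390.02542372881356, 123.0635593220339], [394.9661875427789, 161.75277207392196]]
[[0.5301 0.353  0.064 ]
 [0.5162 0.2843 0.064 ]
 [0.5024 0.2154 0.064 ]
 [0.4885 0.1452 0.064 ]]
tri [[ 0.4883  0.1451  0.0639  0.0005]
 [ 0.5022  0.2152  0.0639  0.0005]
 [ 0.5239  0.2784  0.115   0.0344]
 [ 0.5371  0.3976 -0.0748  0.031 ]]
corner [[0.4778 0.3979 0.068 ]]
corner [[0.4028 0.0162 0.068 ]]
corner [[ 0.5968 -0.0204  0.068 ]]
marks [[0.4987 0.0809 0.068 ]
 [0.4999 0.059  0.068 ]
 [0.4969 0.0409 0.068 ]
 [0.5057 0.0358 0.068 ]]
T [461.37589175891753, 301.84993849938496] [ 0.4267 -0.3432  0.02  ] sides [np.float64(0.041746040339540116), np.float64(0.08310446220165113)] yaw -174.88323037417445
T [394.3817798841495, 246.94655081621906] [ 0.5502 -0.2043  0.02  ] sides [np.float64(0.04133803001195513), np.float64(0.08290582592977191)] yaw -179.01590561863497
T [500.2153284671533, 196.25060827250607] [ 0.659  -0.4469  0.02  ] sides [np.float64(0.08562779508200365), np.float64(0.03240789800137831)] yaw -91.409486691771
S [169.7752424415288, 330.2352158204981] [ 0.4338 -0.3481  0.02  ] sides [np.float64(0.0440573324216116), np.float64(0.09052895246159538)] yaw 5.237167923157816
S [268.4075621890547, 308.12537313432836] [ 0.5565 -0.2102  0.02  ] sides [np.float64(0.04572972830853669), np.float64(0.0884924405850893)] yaw 0.5558379435910527
```

```bash
cat > go.py <<'E'
# python3 go.py x y z yaw_of_tool_y_deg [tilt...] -> deltas from present pose, tool pointing down
import sys
from h import *
from scipy.spatial.transform import Rotation as Ro
def delta(p,yaw):
    o=robot.observe(); R=Ro.from_quat(o["tcp_rot"]); best=None
    for k in(0,180):
        a=np.radians(yaw+k); y=np.array([np.cos(a),np.sin(a),0]); z=np.array([0,0,-1.]); x=np.cross(y,z)
        w=(R.inv()*Ro.from_matrix(np.c_[x,y,z])).as_rotvec(degrees=True)
        if best is None or np.linalg.norm(w)<np.linalg.norm(best): best=w
    print("t(mm)",np.round(1000*R.inv().apply(np.array(p)-o["eef_pos"]),1),"w",np.round(best,2),"| eef",np.round(o["eef_pos"],4),"q",np.round(o["qpos"],2),"F",np.round(o["contact_force"],1),"gap",round(o["finger_gap"]*85.4,1),"t",round(o["time"],1))
if __name__=="__main__": 
    a=list(map(float,sys.argv[1:])); delta(a[:3],a[3])
E
python3 - <<'E'
from m import *
T=V("top");S=V("scene")
c=T.plane([(274,284.8)],.075)[0]; print("dial c",c)
M=T.plane([(262.3,271.1),(272.7,270.3),(281.3,271.5),(283.7,267.3),(287.3,277.7),(292,275.7),(296.7,273.3)],.068)
for p in M: d=(p-c)[:2]; print(np.linalg.norm(d),np.degrees(np.arctan2(d[1],d[0])))
# intersect radial constraints: least squares for centre with marks at ang0 -.6k
from scipy.optimize import least_squares
k=np.array([0,.6,1.2,1.2,1.8,1.8,1.8])
def f(v):
    a=v[2]-k; d=M[:,:2]-v[:2]; return -np.sin(a)*d[:,0]+np.cos(a)*d[:,1]
r=least_squares(f,[c[0],c[1],.7]); print("fit",r.x,np.degrees(r.x[2]),r.fun)
# dial bar: dark blob in both views; triangulate white line centre
for v,roi in((T,(262,268,292,300)),(S,(290,165,330,205))):
    x0,y0,x1,y1=roi; cr=v.im[y0:y1,x0:x1]; m=(cr.max(2)<120).astype(np.uint8)
    n,l,st,ce=cv2.connectedComponentsWithStats(m); i=1+st[1:,4].argmax(); print(st[i]+[x0,y0,0,0,0],ce[i]+[x0,y0])
# predicted projections of bar top centre & tip
u=np.array([np.cos(r.x[2]-.6),np.sin(r.x[2]-.6)])
for nm,cc in(("skirt",c[:2]),("fit",r.x[:2])):
    P=[[*(cc+u*d),.103] for d in(-.022,0,.022)]; print(nm,T.proj(P).round(1).tolist(),S.proj(P).round(1).tolist())
E
python3 go.py 0.46 0.055 0.15 70
```

```text
dial c [0.4689 0.0557 0.075 ]
0.03902061217000122 40.22878180390944
0.031143556700620398 6.111574195524697
0.03165814471959249 -27.731490053514094
0.04176301201750469 -28.38709402182271
0.03091257088168304 -61.54080567939768
0.0415102437164631 -63.24101722519491
0.05251804022376925 -63.43178462756895
fit [0.4693 0.0567 0.6812] 39.032657730674295 [ 0.0003 -0.0002  0.     -0.0001  0.0006 -0.0002 -0.0002]
[265 274  19  20 265] [274.083  284.7094]
[300 174  19  22 306] [308.3889 185.281 ]
skirt [[273.4, 294.7], [272.4, 283.8], [271.5, 272.9]] [[299.4, 172.3], [308.4, 175.8], [317.6, 179.3]]
fit [[272.9, 294.5], [271.9, 283.6], [271.0, 272.8]] [[299.8, 172.1], [308.8, 175.6], [318.0, 179.1]]
t(mm) [-414.6 -318.    81.2] w [-0.03 -0.    0.3 ] | eef [0.1769 0.4942 0.231 ] q [ 1.16  0.05  1.4  -0.    1.69 -0.07] F [0.4 0.  0.3] gap 85.5 t 0.3
```

>>> drive_tool(deltas=[{"tx":-0.04,"ty":-0.03,"tz":0.006},{"tx":-0.08,"ty":-0.06,"tz":0.012},{"tx":-0.12,"ty":-0.09,"tz":0.018},{"tx":-0.16,"ty":-0.12,"tz":0.024},{"tx":-0.2,"ty":-0.15,"tz":0.03,"gripper":0.05}])

```text
invalid input
```

>>> drive_tool(deltas=[{"tx":-0.04,"ty":-0.03,"tz":0.006},{"tx":-0.08,"ty":-0.06,"tz":0.012},{"tx":-0.12,"ty":-0.09,"tz":0.018},{"tx":-0.16,"ty":-0.12,"tz":0.024},{"tx":-0.2,"ty":-0.15,"tz":0.03,"gripper":0.05}])

```text
invalid input
```

```bash
python3 go.py .469 .056 .13 95
```

```text
t(mm) [-422.7 -314.   101.2] w [-3.00e-02 -1.00e-02 -2.47e+01] | eef [0.1769 0.4942 0.231 ] q [ 1.16  0.05  1.4  -0.    1.69 -0.07] F [0.4 0.  0.3] gap 85.5 t 0.3
```

>>> drive_tool(deltas=[{"tx":-0.04,"ty":-0.03,"tz":0.006,"wx":0,"wy":0,"wz":0,"gripper":0.05},{"tx":-0.08,"ty":-0.06,"tz":0.012,"wx":0,"wy":0,"wz":0,"gripper":0.05},{"tx":-0.12,"ty":-0.09,"tz":0.018,"wx":0,"wy":0,"wz":0,"gripper":0.05},{"tx":-0.16,"ty":-0.12,"tz":0.024,"wx":0,"wy":0,"wz":0,"gripper":0.05},{"tx":-0.2,"ty":-0.15,"tz":0.03,"wx":0,"wy":0,"wz":0,"gripper":0.05}])

```text
time: 0.8
eef_pos: [0.3143, 0.2854, 0.2014]
tcp_rot: [0.171, 0.985, 0.0, 0.0]
contact_force: [0.8, 1.9, -0.8]
finger_gap: 0.587
gripper_force: 0.0
```

>>> drive_tool(deltas=[{"tx":-0.04,"ty":-0.03,"tz":0.006,"wx":0,"wy":0,"wz":0,"gripper":0.05},{"tx":-0.08,"ty":-0.06,"tz":0.012,"wx":0,"wy":0,"wz":0,"gripper":0.05},{"tx":-0.12,"ty":-0.09,"tz":0.018,"wx":0,"wy":0,"wz":0,"gripper":0.05},{"tx":-0.16,"ty":-0.12,"tz":0.024,"wx":0,"wy":0,"wz":0,"gripper":0.05},{"tx":-0.2,"ty":-0.15,"tz":0.03,"wx":0,"wy":0,"wz":0,"gripper":0.05}])

```text
time: 1.3
eef_pos: [0.4512, 0.078, 0.1717]
tcp_rot: [0.171, 0.985, 0.0, 0.0]
contact_force: [0.3, 1.8, -0.6]
finger_gap: 0.583
gripper_force: 0.0
```

```bash
python3 go.py .469 .056 .13 95
```

```text
t(mm) [-24.1 -14.8  41.7] w [ 2.000e-02  5.000e-02 -2.471e+01] | eef [0.4512 0.078  0.1717] q [ 0.09 -0.11  1.68  0.    1.57 -1.14] F [ 0.3  1.8 -0.6] gap 49.8 t 1.3
```

>>> drive_tool(deltas=[{"tx":-0.008,"ty":-0.005,"tz":0.01,"wx":0,"wy":0,"wz":-8,"gripper":0.05},{"tx":-0.016,"ty":-0.01,"tz":0.02,"wx":0,"wy":0,"wz":-16,"gripper":0.05},{"tx":-0.024,"ty":-0.0148,"tz":0.03,"wx":0,"wy":0,"wz":-24.7,"gripper":0.05},{"tx":-0.0241,"ty":-0.0148,"tz":0.0417,"wx":0,"wy":0,"wz":-24.7,"gripper":0.05},{"tx":-0.0241,"ty":-0.0148,"tz":0.0417,"wx":0,"wy":0,"wz":-24.7,"gripper":0.05}])

```text
time: 1.8
eef_pos: [0.467, 0.058, 0.1281]
tcp_rot: [-0.041, 0.999, 0.0, -0.002]
contact_force: [0.8, -0.0, 0.9]
finger_gap: 0.586
gripper_force: 0.0
```

>>> drive_tool(deltas=[{"tx":0,"ty":0,"tz":0.016,"wx":0,"wy":0,"wz":0,"gripper":0.05},{"tx":0,"ty":0,"tz":0.032,"wx":0,"wy":0,"wz":0,"gripper":0.05},{"tx":0,"ty":0,"tz":0.048,"wx":0,"wy":0,"wz":0,"gripper":0.05},{"tx":0,"ty":0,"tz":0.048,"wx":0,"wy":0,"wz":0,"gripper":0.05},{"tx":0,"ty":0,"tz":0.048,"wx":0,"wy":0,"wz":0,"gripper":0.05}])

```text
time: 2.3
eef_pos: [0.4682, 0.0583, 0.0827]
tcp_rot: [-0.043, 0.999, 0.0, 0.0]
contact_force: [-0.5, -0.1, 0.5]
finger_gap: 0.592
gripper_force: 0.0
```

>>> drive_tool(deltas=[{"tx":0,"ty":0,"tz":0,"wx":0,"wy":0,"wz":0,"gripper":0.0},{"tx":0,"ty":0,"tz":0,"wx":0,"wy":0,"wz":0,"gripper":0.0},{"tx":0,"ty":0,"tz":0,"wx":0,"wy":0,"wz":0,"gripper":0.0},{"tx":0,"ty":0,"tz":0,"wx":0,"wy":0,"wz":0,"gripper":0.0},{"tx":0,"ty":0,"tz":0,"wx":0,"wy":0,"wz":0,"gripper":0.0}], squeeze=30)

```text
time: 2.8
eef_pos: [0.4688, 0.0556, 0.0834]
tcp_rot: [-0.043, 0.999, -0.002, 0.001]
contact_force: [-2.1, -12.0, 5.4]
finger_gap: 0.152
gripper_force: 31.9
```

```bash
python3 go.py .469 .056 .082 130
```

```text
t(mm) [-0.2  0.4  1.4] w [-2.900e-01 -2.000e-02 -3.509e+01] | eef [0.4688 0.0556 0.0834] q [ 0.04  0.01  1.75 -0.    1.38 -1.61] F [ -2.1 -12.    5.4] gap 13.0 t 2.8
```

>>> drive_tool(deltas=[{"tx":0,"ty":-0.0025,"tz":0,"wx":0,"wy":0,"wz":0,"gripper":0.0},{"tx":0,"ty":-0.0025,"tz":0,"wx":0,"wy":0,"wz":-8.5,"gripper":0.0},{"tx":0,"ty":-0.0025,"tz":0,"wx":0,"wy":0,"wz":-17,"gripper":0.0},{"tx":0,"ty":-0.0025,"tz":0,"wx":0,"wy":0,"wz":-25.5,"gripper":0.0},{"tx":0,"ty":-0.0025,"tz":0,"wx":0,"wy":0,"wz":-34,"gripper":0.0}])

```text
time: 3.3
eef_pos: [0.4693, 0.054, 0.0834]
tcp_rot: [-0.336, 0.942, -0.002, 0.001]
contact_force: [1.1, -7.7, 3.8]
finger_gap: 0.155
gripper_force: 31.8
```

>>> drive_tool(deltas=[{"tx":0,"ty":0,"tz":0,"wx":0,"wy":0,"wz":-0.8,"gripper":0.0},{"tx":0,"ty":0,"tz":0,"wx":0,"wy":0,"wz":-0.8,"gripper":0.0},{"tx":0,"ty":0,"tz":0,"wx":0,"wy":0,"wz":-0.8,"gripper":0.05},{"tx":0,"ty":0,"tz":0,"wx":0,"wy":0,"wz":-0.8,"gripper":0.05},{"tx":0,"ty":0,"tz":0,"wx":0,"wy":0,"wz":-0.8,"gripper":0.05}])

```text
time: 3.8
eef_pos: [0.4684, 0.0557, 0.0821]
tcp_rot: [-0.34, 0.94, 0.0, 0.0]
contact_force: [0.0, -0.6, 0.6]
finger_gap: 0.583
gripper_force: 0.0
```

>>> drive_tool(deltas=[{"tx":0,"ty":0,"tz":-0.03,"wx":0,"wy":0,"wz":0,"gripper":0.05},{"tx":0,"ty":0,"tz":-0.07,"wx":0,"wy":0,"wz":0,"gripper":0.06},{"tx":0,"ty":0,"tz":-0.12,"wx":0,"wy":0,"wz":0,"gripper":0.06},{"tx":0,"ty":0,"tz":-0.12,"wx":0,"wy":0,"wz":0,"gripper":0.06},{"tx":0,"ty":0,"tz":-0.12,"wx":0,"wy":0,"wz":0,"gripper":0.06}])

```text
time: 4.3
eef_pos: [0.4689, 0.0557, 0.2031]
tcp_rot: [-0.34, 0.94, -0.0, 0.001]
contact_force: [-0.2, -0.4, -0.7]
finger_gap: 0.704
gripper_force: 0.0
```

```bash
python3 go.py .5502 -.2043 .12 91
```

```text
t(mm) [ 104.2 -251.6   83.2] w [-0.04  0.16 38.81] | eef [0.4689 0.0557 0.2031] q [ 0.04 -0.09  1.6   0.    1.63 -2.23] F [-0.2 -0.4 -0.7] gap 60.1 t 4.3
```

>>> drive_tool(deltas=[{"tx":0.02,"ty":-0.045,"tz":0,"wx":0,"wy":0,"wz":8,"gripper":0.06},{"tx":0.04,"ty":-0.09,"tz":0,"wx":0,"wy":0,"wz":16,"gripper":0.06},{"tx":0.06,"ty":-0.135,"tz":0,"wx":0,"wy":0,"wz":24,"gripper":0.06},{"tx":0.08,"ty":-0.18,"tz":0,"wx":0,"wy":0,"wz":32,"gripper":0.06},{"tx":0.09,"ty":-0.22,"tz":0.01,"wx":0,"wy":0,"wz":39,"gripper":0.06}])

```text
time: 4.8
eef_pos: [0.5399, -0.1737, 0.1912]
tcp_rot: [-0.004, 1.0, 0.0, -0.0]
contact_force: [-0.0, 0.6, 0.5]
finger_gap: 0.709
gripper_force: 0.0
```

```bash
python3 - <<'E'
from m import *
T=V("top","top1")
for c in rects(T.im,(100,100,100),(256,256,256),200,2500,(340,190,640,400)):
    q=T.plane(quad(c),.02); e=[q[1]-q[0],q[2]-q[1]]; L=max(e,key=np.linalg.norm); print(T.plane([cen(c)],.02)[0],np.degrees(np.arctan2(L[1],L[0])))
z=cv2.resize(T.im[250:310,235:315],None,fx=5,fy=5,interpolation=cv2.INTER_CUBIC); cv2.imwrite("pics/dial1.png",z)
E
python3 go.py .5517 -.2057 .06 90.8
```

```text
[ 0.4268 -0.3432  0.02  ] -174.50592866999563
[ 0.5287 -0.2038  0.02  ] -2.55536842407492
[ 0.6589 -0.4471  0.02  ] -91.409486691771
t(mm) [-12.1 -27.9 126.8] w [-0.01 -0.29 -0.93] | eef [ 0.5403 -0.1778  0.1869] q [-0.38  0.2   1.33 -0.    1.62 -1.95] F [-2.1 -2.9 -1.6] gap 59.7 t 4.8
```

View pics/dial1.png

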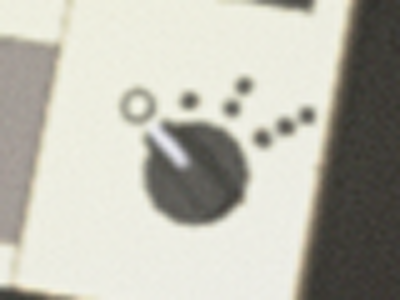

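The dial now points at the ring, so it is off. In this view the gripper partly hides cassette A. I'll continue down to it.

>>> drive_tool(deltas=[{"tx":-0.012,"ty":-0.03,"tz":0.03,"wx":0,"wy":0,"wz":-0.9,"gripper":0.06},{"tx":-0.012,"ty":-0.03,"tz":0.07,"wx":0,"wy":0,"wz":-0.9,"gripper":0.06},{"tx":-0.012,"ty":-0.03,"tz":0.11,"wx":0,"wy":0,"wz":-0.9,"gripper":0.06},{"tx":-0.012,"ty":-0.03,"tz":0.127,"wx":0,"wy":0,"wz":-0.9,"gripper":0.06},{"tx":-0.012,"ty":-0.03,"tz":0.127,"wx":0,"wy":0,"wz":-0.9,"gripper":0.06}])

```text
time: 5.35
eef_pos: [0.5494, -0.1996, 0.0593]
tcp_rot: [-0.015, 1.0, 0.002, -0.005]
contact_force: [0.5, -0.1, 0.1]
finger_gap: 0.7
gripper_force: 0.0
```

```bash
python3 - <<'E'
from m import *
S=V("scene","s2")
cv2.imwrite("pics/s2c.png",cv2.resize(S.im[240:350,140:360],None,fx=3,fy=3,interpolation=cv2.INTER_CUBIC))
E
python3 go.py .5517 -.2057 .008 90.8
```

```text
t(mm) [-0.8 -5.7 54.3] w [ 0.14 -0.28  0.91] | eef [ 0.551  -0.2002  0.0623] q [-0.41  0.34  1.41  0.    1.39 -2.01] F [ 0.9 -0.   1.2] gap 59.6 t 5.4
```

View pics/s2c.png

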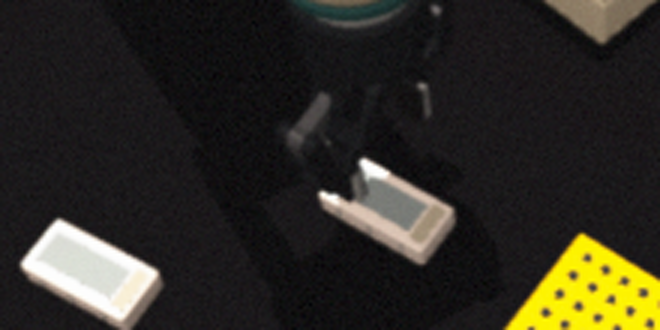

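Cassette A is still in place, with its right corner at about (291,315). Cassette B sits at about (170,331). I'll go down and grip A.

>>> drive_tool(deltas=[{"tx":-0.0008,"ty":-0.0057,"tz":0.0,"wx":0,"wy":0,"wz":0.9,"gripper":0.06},{"tx":-0.0008,"ty":-0.0057,"tz":0.02,"wx":0,"wy":0,"wz":0.9,"gripper":0.06},{"tx":-0.0008,"ty":-0.0057,"tz":0.04,"wx":0,"wy":0,"wz":0.9,"gripper":0.06},{"tx":-0.0008,"ty":-0.0057,"tz":0.0535,"wx":0,"wy":0,"wz":0.9,"gripper":0.06},{"tx":-0.0008,"ty":-0.0057,"tz":0.0535,"wx":0,"wy":0,"wz":0.9,"gripper":0.06}])

```text
time: 5.9
eef_pos: [0.5528, -0.2065, 0.0104]
tcp_rot: [-0.007, 1.0, 0.0, -0.001]
contact_force: [-0.3, 0.3, -0.4]
finger_gap: 0.7
gripper_force: 0.0
```

```bash
python3 go.py .5517 -.2057 .008 90.8
```

```text
t(mm) [1.1 0.8 2.4] w [ 0.06 -0.11 -0.02] | eef [ 0.5528 -0.2065  0.0104] q [-0.42  0.41  1.44  0.    1.29 -2.  ] F [-0.3  0.3 -0.4] gap 59.8 t 5.9
```

>>> drive_tool(deltas=[{"tx":0.001,"ty":0.001,"tz":0.002,"wx":0,"wy":0,"wz":0,"gripper":0.06},{"tx":0.001,"ty":0.001,"tz":0.002,"wx":0,"wy":0,"wz":0,"gripper":0.02},{"tx":0.001,"ty":0.001,"tz":0.002,"wx":0,"wy":0,"wz":0,"gripper":0.02},{"tx":0.001,"ty":0.001,"tz":0.002,"wx":0,"wy":0,"wz":0,"gripper":0.02},{"tx":0.001,"ty":0.001,"tz":0.002,"wx":0,"wy":0,"wz":0,"gripper":0.02}], squeeze=60)

```text
time: 6.4
eef_pos: [0.5533, -0.206, 0.0111]
tcp_rot: [-0.007, 1.0, -0.0, 0.001]
contact_force: [-0.7, 0.2, 7.1]
finger_gap: 0.421
gripper_force: 60.7
```

>>> drive_tool(deltas=[{"tx":0.001,"ty":0,"tz":0,"wx":0,"wy":0,"wz":0,"gripper":0.02},{"tx":0,"ty":0,"tz":-0.03,"wx":0,"wy":0,"wz":0,"gripper":0.02},{"tx":0,"ty":0,"tz":-0.06,"wx":0,"wy":0,"wz":0,"gripper":0.02},{"tx":0,"ty":0,"tz":-0.1,"wx":0,"wy":0,"wz":0,"gripper":0.02},{"tx":0,"ty":0,"tz":-0.14,"wx":0,"wy":0,"wz":0,"gripper":0.02}])

```text
time: 6.9
eef_pos: [0.5517, -0.2054, 0.15]
tcp_rot: [-0.007, 1.0, 0.0, -0.001]
contact_force: [1.0, 0.7, -0.9]
finger_gap: 0.424
gripper_force: 60.3
```

```bash
python3 go.py .5024 .2154 .14 78.8
```

```text
t(mm) [ 43.4 421.4  10.5] w [ 0.04 -0.12 12.  ] | eef [ 0.5517 -0.2054  0.15  ] q [-0.42  0.27  1.32 -0.    1.55 -2.  ] F [ 1.   0.7 -0.9] gap 36.2 t 6.9
```

>>> drive_tool(deltas=[{"tx":0.0145,"ty":0.0475,"tz":0,"wx":0,"wy":0,"wz":3,"gripper":0.02},{"tx":0.029,"ty":0.095,"tz":0,"wx":0,"wy":0,"wz":6,"gripper":0.02},{"tx":0.0435,"ty":0.1425,"tz":0,"wx":0,"wy":0,"wz":9,"gripper":0.02},{"tx":0.058,"ty":0.19,"tz":0,"wx":0,"wy":0,"wz":12,"gripper":0.02},{"tx":0.0725,"ty":0.2375,"tz":0,"wx":0,"wy":0,"wz":12,"gripper":0.02}])

```text
time: 7.4
eef_pos: [0.4753, 0.0324, 0.1491]
tcp_rot: [0.099, 0.995, 0.0, -0.0]
contact_force: [0.1, 1.1, -1.2]
finger_gap: 0.423
gripper_force: 60.4
```

>>> drive_tool(deltas=[{"tx":0.002,"ty":0.048,"tz":0,"wx":0,"wy":0,"wz":0,"gripper":0.02},{"tx":0.004,"ty":0.096,"tz":0,"wx":0,"wy":0,"wz":0,"gripper":0.02},{"tx":0.006,"ty":0.144,"tz":0,"wx":0,"wy":0,"wz":0,"gripper":0.02},{"tx":0.008,"ty":0.192,"tz":0,"wx":0,"wy":0,"wz":0,"gripper":0.02},{"tx":0.009,"ty":0.23,"tz":0,"wx":0,"wy":0,"wz":0,"gripper":0.02}])

```text
time: 7.9
eef_pos: [0.5119, 0.2606, 0.1489]
tcp_rot: [0.097, 0.995, -0.0, -0.0]
contact_force: [1.1, 0.1, 0.2]
finger_gap: 0.418
gripper_force: 60.4
```

```bash
python3 go.py .517 .284 .09 78.8
```

```text
t(mm) [-0.6 24.  58.9] w [-0.02 -0.05  0.07] | eef [0.5119 0.2606 0.1489] q [ 0.41  0.23  1.37  0.    1.54 -0.97] F [1.1 0.1 0.2] gap 35.7 t 7.9
```

>>> drive_tool(deltas=[{"tx":-0.0006,"ty":0.024,"tz":0,"wx":0,"wy":0,"wz":0,"gripper":0.02},{"tx":-0.0006,"ty":0.024,"tz":0.03,"wx":0,"wy":0,"wz":0,"gripper":0.02},{"tx":-0.0006,"ty":0.024,"tz":0.05,"wx":0,"wy":0,"wz":0,"gripper":0.02},{"tx":-0.0006,"ty":0.024,"tz":0.05,"wx":0,"wy":0,"wz":0,"gripper":0.02},{"tx":-0.0006,"ty":0.024,"tz":0.05,"wx":0,"wy":0,"wz":0,"gripper":0.02}])

```text
time: 8.4
eef_pos: [0.5176, 0.2814, 0.0996]
tcp_rot: [0.098, 0.995, -0.0, -0.0]
contact_force: [1.1, -0.3, -0.5]
finger_gap: 0.424
gripper_force: 60.4
```

```bash
python3 - <<'E'
from m import *
T=V("top");S=V("scene")
a=cv2.resize(T.im[190:310,110:270],None,fx=3.5,fy=3.5,interpolation=cv2.INTER_CUBIC)
b=cv2.resize(S.im[90:210,300:460],None,fx=3.5,fy=3.5,interpolation=cv2.INTER_CUBIC)
cv2.imwrite("pics/p3.png",cv2.resize(np.hstack([a,b]),(800,300)))
E
python3 go.py .517 .284 .0735 78.8
```

```text
t(mm) [ 1.9  1.9 27.7] w [ 0.09  0.11 -0.01] | eef [0.5184 0.2817 0.1012] q [ 0.44  0.31  1.37  0.    1.46 -0.94] F [-0.3  0.1 -0.8] gap 35.7 t 8.5
```

View pics/p3.png

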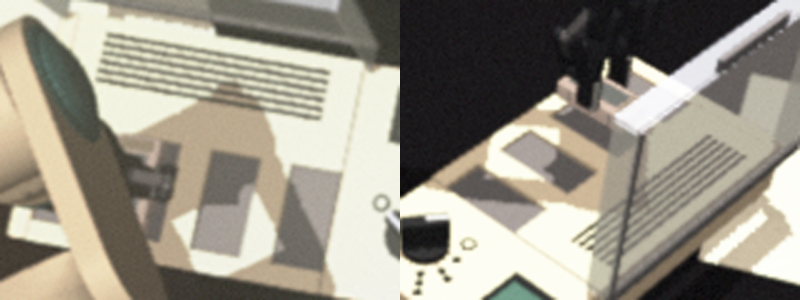

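The cassette is held over bay 2 and lined up with it, though the arm hides much of the top view. I'll lower it.

>>> drive_tool(deltas=[{"tx":0.0017,"ty":0.0019,"tz":0,"wx":0,"wy":0,"wz":0,"gripper":0.02},{"tx":0.0017,"ty":0.0019,"tz":0.008,"wx":0,"wy":0,"wz":0,"gripper":0.02},{"tx":0.0017,"ty":0.0019,"tz":0.016,"wx":0,"wy":0,"wz":0,"gripper":0.02},{"tx":0.0017,"ty":0.0019,"tz":0.022,"wx":0,"wy":0,"wz":0,"gripper":0.02},{"tx":0.0017,"ty":0.0019,"tz":0.022,"wx":0,"wy":0,"wz":0,"gripper":0.02}])

```text
time: 9.0
eef_pos: [0.5156, 0.2834, 0.0758]
tcp_rot: [0.098, 0.995, -0.001, -0.001]
contact_force: [1.0, -0.2, -1.4]
finger_gap: 0.421
gripper_force: 60.4
```

```bash
python3 go.py .517 .284 .0735 78.8
```

```text
t(mm) [-1.2  0.9  2.3] w [-0.09 -0.13 -0.  ] | eef [0.5156 0.2834 0.0758] q [ 0.44  0.33  1.4   0.    1.41 -0.94] F [ 1.  -0.2 -1.4] gap 36.0 t 9.0
```

>>> drive_tool(deltas=[{"tx":-0.0006,"ty":0.0005,"tz":0.001,"wx":0,"wy":0,"wz":0,"gripper":0.02},{"tx":-0.0006,"ty":0.0005,"tz":0.002,"wx":0,"wy":0,"wz":0,"gripper":0.02},{"tx":-0.0006,"ty":0.0005,"tz":0.003,"wx":0,"wy":0,"wz":0,"gripper":0.02},{"tx":-0.0006,"ty":0.0005,"tz":0.003,"wx":0,"wy":0,"wz":0,"gripper":0.02},{"tx":-0.0006,"ty":0.0005,"tz":0.003,"wx":0,"wy":0,"wz":0,"gripper":0.02}])

```text
time: 9.5
eef_pos: [0.5173, 0.2837, 0.075]
tcp_rot: [0.098, 0.995, -0.0, 0.0]
contact_force: [-2.3, -4.5, 2.3]
finger_gap: 0.423
gripper_force: 60.7
```

>>> drive_tool(deltas=[{"tx":0,"ty":-0.001,"tz":0,"wx":0,"wy":0,"wz":0,"gripper":0.02},{"tx":0,"ty":-0.002,"tz":0,"wx":0,"wy":0,"wz":0,"gripper":0.02},{"tx":0,"ty":-0.002,"tz":0.001,"wx":0,"wy":0,"wz":0,"gripper":0.02},{"tx":0,"ty":-0.002,"tz":0.001,"wx":0,"wy":0,"wz":0,"gripper":0.02},{"tx":0,"ty":-0.002,"tz":0.001,"wx":0,"wy":0,"wz":0,"gripper":0.02}])

```text
time: 10.0
eef_pos: [0.5171, 0.2827, 0.0742]
tcp_rot: [0.097, 0.995, 0.001, 0.001]
contact_force: [-0.9, 2.7, 4.2]
finger_gap: 0.42
gripper_force: 60.9
```

>>> drive_tool(deltas=[{"tx":0,"ty":0,"tz":0,"wx":0,"wy":0,"wz":0,"gripper":0.055},{"tx":0,"ty":0,"tz":0,"wx":0,"wy":0,"wz":0,"gripper":0.055},{"tx":0,"ty":0,"tz":0,"wx":0,"wy":0,"wz":0,"gripper":0.055},{"tx":0,"ty":0,"tz":-0.02,"wx":0,"wy":0,"wz":0,"gripper":0.055},{"tx":0,"ty":0,"tz":-0.05,"wx":0,"wy":0,"wz":0,"gripper":0.055}])

```text
time: 10.5
eef_pos: [0.5154, 0.2815, 0.1215]
tcp_rot: [0.098, 0.995, -0.001, -0.002]
contact_force: [0.9, -1.0, 0.6]
finger_gap: 0.644
gripper_force: 0.0
```

>>> drive_tool(deltas=[{"tx":0,"ty":0,"tz":0,"wx":0,"wy":0,"wz":0,"gripper":0},{"tx":0,"ty":0,"tz":0,"wx":0,"wy":0,"wz":0,"gripper":0},{"tx":0,"ty":0,"tz":0,"wx":0,"wy":0,"wz":0,"gripper":0},{"tx":0,"ty":0,"tz":0.01,"wx":0,"wy":0,"wz":0,"gripper":0},{"tx":0,"ty":0,"tz":0.03,"wx":0,"wy":0,"wz":0,"gripper":0}])

```text
time: 11.0
eef_pos: [0.5171, 0.2824, 0.0932]
tcp_rot: [0.098, 0.995, 0.0, 0.001]
contact_force: [1.2, 0.2, -0.1]
finger_gap: -0.002
gripper_force: 0.0
```

```bash
python3 go.py .5165 .2843 .08 78.8
```

```text
t(mm) [ 1.   1.8 13.2] w [0.06 0.07 0.  ] | eef [0.5171 0.2824 0.0932] q [ 0.44  0.31  1.38  0.    1.44 -0.94] F [ 1.2  0.2 -0.1] gap -0.2 t 11.0
```

>>> drive_tool(deltas=[{"tx":0.001,"ty":0.0015,"tz":0.004,"wx":0,"wy":0,"wz":0,"gripper":0},{"tx":0.001,"ty":0.0015,"tz":0.007,"wx":0,"wy":0,"wz":0,"gripper":0},{"tx":0.001,"ty":0.0015,"tz":0.009,"wx":0,"wy":0,"wz":0,"gripper":0},{"tx":0.001,"ty":0.0015,"tz":0.011,"wx":0,"wy":0,"wz":0,"gripper":0},{"tx":0.001,"ty":0.0015,"tz":0.012,"wx":0,"wy":0,"wz":0,"gripper":0}])

```text
time: 11.5
eef_pos: [0.5163, 0.284, 0.0825]
tcp_rot: [0.098, 0.995, 0.0, 0.001]
contact_force: [-2.5, -1.0, 3.9]
finger_gap: -0.003
gripper_force: 2.0
```

>>> drive_tool(deltas=[{"tx":0,"ty":0,"tz":0.001,"wx":0,"wy":0,"wz":0,"gripper":0},{"tx":0,"ty":0,"tz":0.002,"wx":0,"wy":0,"wz":0,"gripper":0},{"tx":0,"ty":0,"tz":0.003,"wx":0,"wy":0,"wz":0,"gripper":0},{"tx":0,"ty":0,"tz":0.003,"wx":0,"wy":0,"wz":0,"gripper":0},{"tx":0,"ty":0,"tz":0.003,"wx":0,"wy":0,"wz":0,"gripper":0}])

```text
time: 12.0
eef_pos: [0.5164, 0.2841, 0.08]
tcp_rot: [0.098, 0.995, 0.0, 0.001]
contact_force: [-3.5, -0.6, 9.5]
finger_gap: -0.002
gripper_force: 4.7
```

Height 0.080 is reached with the force rising. I'll press a little more, then retreat and look.

>>> drive_tool(deltas=[{"tx":0,"ty":0,"tz":0.001,"wx":0,"wy":0,"wz":0,"gripper":0},{"tx":0,"ty":0,"tz":0.002,"wx":0,"wy":0,"wz":0,"gripper":0},{"tx":0,"ty":0,"tz":0.003,"wx":0,"wy":0,"wz":0,"gripper":0},{"tx":0,"ty":0,"tz":0.003,"wx":0,"wy":0,"wz":0,"gripper":0},{"tx":0,"ty":0,"tz":0.003,"wx":0,"wy":0,"wz":0,"gripper":0}])

```text
time: 12.5
eef_pos: [0.5165, 0.2842, 0.0798]
tcp_rot: [0.097, 0.995, 0.001, 0.001]
contact_force: [-11.3, -4.2, 24.7]
finger_gap: 0.003
gripper_force: 12.3
```

>>> drive_tool(deltas=[{"tx":0,"ty":0,"tz":-0.02,"wx":0,"wy":0,"wz":0,"gripper":0},{"tx":0,"ty":0,"tz":-0.06,"wx":0,"wy":0,"wz":0,"gripper":0},{"tx":0.005,"ty":-0.03,"tz":-0.09,"wx":0,"wy":0,"wz":0,"gripper":0.03},{"tx":0.01,"ty":-0.07,"tz":-0.11,"wx":0,"wy":0,"wz":0,"gripper":0.06},{"tx":0.01,"ty":-0.11,"tz":-0.11,"wx":0,"wy":0,"wz":0,"gripper":0.06}])

```text
time: 13.0
eef_pos: [0.4855, 0.1775, 0.1888]
tcp_rot: [0.097, 0.995, 0.001, 0.003]
contact_force: [1.1, -0.2, 0.3]
finger_gap: 0.508
gripper_force: 0.0
```

>>> drive_tool(deltas=[{"tx":0,"ty":-0.045,"tz":0,"wx":0,"wy":0,"wz":0,"gripper":0.06},{"tx":0,"ty":-0.09,"tz":0,"wx":0,"wy":0,"wz":-8,"gripper":0.06},{"tx":0,"ty":-0.135,"tz":0,"wx":0,"wy":0,"wz":-16,"gripper":0.06},{"tx":0,"ty":-0.18,"tz":0,"wx":0,"wy":0,"wz":-16,"gripper":0.06},{"tx":0,"ty":-0.225,"tz":0,"wx":0,"wy":0,"wz":-16,"gripper":0.06}])

```text
time: 13.5
eef_pos: [0.4404, -0.0446, 0.1852]
tcp_rot: [-0.042, 0.999, -0.0, 0.0]
contact_force: [0.9, -1.4, 0.0]
finger_gap: 0.702
gripper_force: 0.0
```

```bash
python3 - <<'E'
from m import *
T=V("top");S=V("scene")
for nm,v in(("T",T),("S",S)):
    roi=(340,190,490,400) if nm=="T" else (100,270,300,370)
    for c in rects(v.im,(100,100,100),(256,256,256),200,2500,roi):
        q=v.plane(quad(c),.02); e=[q[1]-q[0],q[2]-q[1]]; L=max(e,key=np.linalg.norm); print(nm,v.plane([cen(c)],.02)[0],[np.linalg.norm(i) for i in e],np.degrees(np.arctan2(L[1],L[0])))
a=cv2.resize(T.im[190:310,110:270],(400,300),interpolation=cv2.INTER_CUBIC)
b=cv2.resize(S.im[90:210,300:460],(400,300),interpolation=cv2.INTER_CUBIC)
cv2.imwrite("pics/p4.png",np.hstack([a,b]))
E
python3 go.py .428 -.3455 .15 95.3
```

```text
T [ 0.4267 -0.3432  0.02  ] [np.float64(0.041746040339540116), np.float64(0.08310446220165113)] -174.88323037417445
S [ 0.4338 -0.3481  0.02  ] [np.float64(0.0440573324216116), np.float64(0.09052895246159538)] 5.237167923157816
t(mm) [  35.3 -296.6   35.6] w [-0.08 -0.01 -0.86] | eef [ 0.4402 -0.0471  0.1852] q [-0.19 -0.17  1.7  -0.    1.61 -1.84] F [0.2 0.2 1. ] gap 59.8 t 13.6
```

View pics/p4.png

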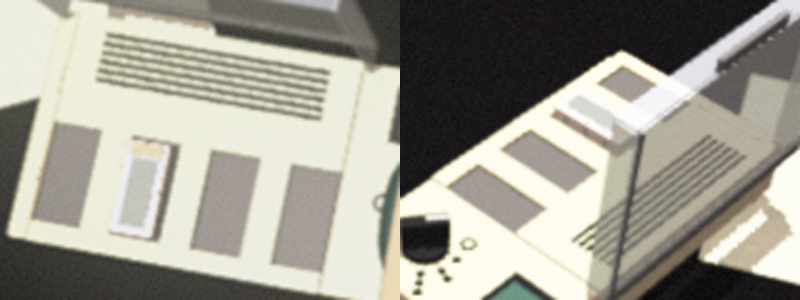

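Cassette A sits flat in bay 2, and the press reached a solid stop at z = 0.080. Cassette B has not moved, so I'm fetching it.

>>> drive_tool(deltas=[{"tx":0.006,"ty":-0.048,"tz":0,"wx":0,"wy":0,"wz":-0.8,"gripper":0.06},{"tx":0.012,"ty":-0.096,"tz":0,"wx":0,"wy":0,"wz":-0.8,"gripper":0.06},{"tx":0.018,"ty":-0.144,"tz":0,"wx":0,"wy":0,"wz":-0.8,"gripper":0.06},{"tx":0.024,"ty":-0.192,"tz":0,"wx":0,"wy":0,"wz":-0.8,"gripper":0.06},{"tx":0.03,"ty":-0.24,"tz":0,"wx":0,"wy":0,"wz":-0.8,"gripper":0.06}])

```text
time: 14.1
eef_pos: [0.4313, -0.286, 0.1852]
tcp_rot: [-0.049, 0.999, 0.0, 0.0]
contact_force: [0.8, 0.2, 1.2]
finger_gap: 0.7
gripper_force: 0.0
```

>>> drive_tool(deltas=[{"tx":0.003,"ty":-0.04,"tz":0.02,"wx":0,"wy":0,"wz":0,"gripper":0.06},{"tx":0.005,"ty":-0.056,"tz":0.06,"wx":0,"wy":0,"wz":0,"gripper":0.06},{"tx":0.005,"ty":-0.056,"tz":0.1,"wx":0,"wy":0,"wz":0,"gripper":0.06},{"tx":0.005,"ty":-0.056,"tz":0.13,"wx":0,"wy":0,"wz":0,"gripper":0.06},{"tx":0.005,"ty":-0.056,"tz":0.13,"wx":0,"wy":0,"wz":0,"gripper":0.06}])

```text
time: 14.6
eef_pos: [0.4296, -0.3383, 0.0501]
tcp_rot: [-0.049, 0.999, 0.004, -0.003]
contact_force: [-0.5, 1.1, 0.1]
finger_gap: 0.705
gripper_force: 0.0
```

```bash
python3 - <<'E'
from m import *
S=V("scene")
for c in rects(S.im,(100,100,100),(256,256,256),200,2500,(100,270,300,370)): print(cen(c),cv2.boundingRect(c))
E
python3 go.py .4275 -.3455 .009 95.2
```

```text
[172.17414308718656, 330.7577639751553] (154, 313, 39, 36)
t(mm) [ 4.  -5.8 44.5] w [ 0.21 -0.18  0.42] | eef [ 0.4311 -0.3394  0.0535] q [-0.73  0.25  1.54  0.    1.35 -2.4 ] F [ 0.6 -0.3  0.6] gap 59.9 t 14.7
```

>>> drive_tool(deltas=[{"tx":0.004,"ty":-0.0058,"tz":0,"wx":0,"wy":0,"wz":0.3,"gripper":0.06},{"tx":0.004,"ty":-0.0058,"tz":0.01,"wx":0,"wy":0,"wz":0.3,"gripper":0.06},{"tx":0.004,"ty":-0.0058,"tz":0.03,"wx":0,"wy":0,"wz":0.3,"gripper":0.06},{"tx":0.004,"ty":-0.0058,"tz":0.043,"wx":0,"wy":0,"wz":0.3,"gripper":0.06},{"tx":0.004,"ty":-0.0058,"tz":0.043,"wx":0,"wy":0,"wz":0.3,"gripper":0.06}])

```text
time: 15.15
eef_pos: [0.4276, -0.3462, 0.0109]
tcp_rot: [-0.046, 0.999, 0.001, -0.001]
contact_force: [0.5, 0.0, 0.5]
finger_gap: 0.702
gripper_force: 0.0
```

```bash
python3 go.py .4275 -.3455 .009 95.2
```

```text
t(mm) [0.1 0.7 1.9] w [ 0.13 -0.11  0.1 ] | eef [ 0.4276 -0.3462  0.0109] q [-0.75  0.31  1.56  0.    1.27 -2.41] F [0.5 0.  0.5] gap 60.0 t 15.2
```

>>> drive_tool(deltas=[{"tx":0,"ty":0.0005,"tz":0.0015,"wx":0,"wy":0,"wz":0,"gripper":0.06},{"tx":0,"ty":0.0005,"tz":0.0015,"wx":0,"wy":0,"wz":0,"gripper":0.02},{"tx":0,"ty":0.0005,"tz":0.0015,"wx":0,"wy":0,"wz":0,"gripper":0.02},{"tx":0,"ty":0.0005,"tz":0.0015,"wx":0,"wy":0,"wz":0,"gripper":0.02},{"tx":0,"ty":0.0005,"tz":0.0015,"wx":0,"wy":0,"wz":0,"gripper":0.02}], squeeze=60)

```text
time: 15.65
eef_pos: [0.4291, -0.347, 0.0123]
tcp_rot: [-0.046, 0.999, -0.001, 0.001]
contact_force: [-1.1, -0.2, 5.6]
finger_gap: 0.419
gripper_force: 60.6
```

>>> drive_tool(deltas=[{"tx":0,"ty":0,"tz":0,"wx":0,"wy":0,"wz":0,"gripper":0.02},{"tx":0,"ty":0,"tz":-0.03,"wx":0,"wy":0,"wz":0,"gripper":0.02},{"tx":0,"ty":0,"tz":-0.07,"wx":0,"wy":0,"wz":0,"gripper":0.02},{"tx":0,"ty":0,"tz":-0.11,"wx":0,"wy":0,"wz":0,"gripper":0.02},{"tx":0,"ty":0,"tz":-0.145,"wx":0,"wy":0,"wz":0,"gripper":0.02}])

```text
time: 16.15
eef_pos: [0.4283, -0.3464, 0.158]
tcp_rot: [-0.046, 0.999, -0.0, 0.0]
contact_force: [0.6, 0.8, -0.3]
finger_gap: 0.419
gripper_force: 60.3
```

```bash
python3 go.py .489 .145 .15 78.8
```

```text
t(mm) [-105.8  483.7    7.8] w [-0.03  0.04 16.5 ] | eef [ 0.4283 -0.3464  0.158 ] q [-0.75  0.16  1.43  0.    1.55 -2.41] F [ 0.6  0.8 -0.3] gap 35.8 t 16.1
```

>>> drive_tool(deltas=[{"tx":-0.0105,"ty":0.0485,"tz":0,"wx":0,"wy":0,"wz":4,"gripper":0.02},{"tx":-0.021,"ty":0.097,"tz":0,"wx":0,"wy":0,"wz":8,"gripper":0.02},{"tx":-0.0315,"ty":0.1455,"tz":0,"wx":0,"wy":0,"wz":12,"gripper":0.02},{"tx":-0.042,"ty":0.194,"tz":0,"wx":0,"wy":0,"wz":16.5,"gripper":0.02},{"tx":-0.0525,"ty":0.2425,"tz":0,"wx":0,"wy":0,"wz":16.5,"gripper":0.02}])

```text
time: 16.65
eef_pos: [0.458, -0.0981, 0.156]
tcp_rot: [0.099, 0.995, 0.0, 0.0]
contact_force: [1.3, 0.4, -1.0]
finger_gap: 0.422
gripper_force: 60.3
```

>>> drive_tool(deltas=[{"tx":0.003,"ty":0.045,"tz":0,"wx":0,"wy":0,"wz":0,"gripper":0.02},{"tx":0.006,"ty":0.09,"tz":0,"wx":0,"wy":0,"wz":0,"gripper":0.02},{"tx":0.009,"ty":0.135,"tz":0,"wx":0,"wy":0,"wz":0,"gripper":0.02},{"tx":0.012,"ty":0.18,"tz":0,"wx":0,"wy":0,"wz":0,"gripper":0.02},{"tx":0.0155,"ty":0.225,"tz":0,"wx":0,"wy":0,"wz":0,"gripper":0.02}])

```text
time: 17.15
eef_pos: [0.4865, 0.1255, 0.1561]
tcp_rot: [0.098, 0.995, 0.0, 0.0]
contact_force: [1.3, -0.4, -0.4]
finger_gap: 0.42
gripper_force: 60.3
```

```bash
python3 go.py .489 .145 .1 78.8
```

```text
t(mm) [ 1.4 19.6 56.1] w [0.01 0.01 0.01] | eef [0.4865 0.1255 0.1561] q [ 0.18  0.02  1.58  0.    1.54 -1.2 ] F [ 1.3 -0.4 -0.4] gap 35.9 t 17.1
```

>>> drive_tool(deltas=[{"tx":0.0014,"ty":0.0196,"tz":0,"wx":0,"wy":0,"wz":0,"gripper":0.02},{"tx":0.0014,"ty":0.0196,"tz":0.02,"wx":0,"wy":0,"wz":0,"gripper":0.02},{"tx":0.0014,"ty":0.0196,"tz":0.05,"wx":0,"wy":0,"wz":0,"gripper":0.02},{"tx":0.0014,"ty":0.0196,"tz":0.058,"wx":0,"wy":0,"wz":0,"gripper":0.02},{"tx":0.0014,"ty":0.0196,"tz":0.058,"wx":0,"wy":0,"wz":0,"gripper":0.02}])

```text
time: 17.65
eef_pos: [0.4882, 0.1429, 0.0968]
tcp_rot: [0.098, 0.995, -0.0, -0.002]
contact_force: [-0.5, 0.7, -0.2]
finger_gap: 0.424
gripper_force: 60.3
```

```bash
python3 - <<'E'
from m import *
T=V("top");S=V("scene")
a=cv2.resize(T.im[190:310,150:310],(400,300),interpolation=cv2.INTER_CUBIC)
b=cv2.resize(S.im[100:220,280:440],(400,300),interpolation=cv2.INTER_CUBIC)
cv2.imwrite("pics/p5.png",np.hstack([a,b]))
E
python3 go.py .489 .145 .075 78.8
```

```text
t(mm) [ 1.1  1.7 24.3] w [ 0.04  0.08 -0.02] | eef [0.4897 0.1431 0.0993] q [ 0.21  0.09  1.62  0.    1.42 -1.16] F [-0.3  0.5 -0.6] gap 35.3 t 17.8
```

View pics/p5.png

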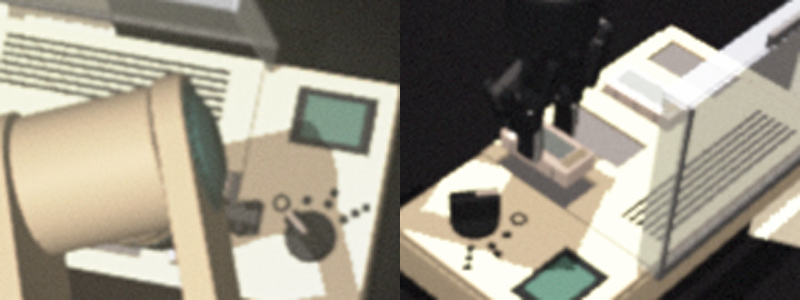

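Cassette B is held level over bay 0, and the dial still points at the ring. I'm lowering it.

>>> drive_tool(deltas=[{"tx":0.0006,"ty":0.0016,"tz":0,"wx":0,"wy":0,"wz":0,"gripper":0.02},{"tx":0.0006,"ty":0.0016,"tz":0.008,"wx":0,"wy":0,"wz":0,"gripper":0.02},{"tx":0.0006,"ty":0.0016,"tz":0.016,"wx":0,"wy":0,"wz":0,"gripper":0.02},{"tx":0.0006,"ty":0.0016,"tz":0.021,"wx":0,"wy":0,"wz":0,"gripper":0.02},{"tx":0.0006,"ty":0.0016,"tz":0.021,"wx":0,"wy":0,"wz":0,"gripper":0.02}])

```text
time: 18.25
eef_pos: [0.4884, 0.1447, 0.076]
tcp_rot: [0.098, 0.995, -0.0, -0.001]
contact_force: [-0.2, -0.2, -0.5]
finger_gap: 0.419
gripper_force: 60.3
```

>>> drive_tool(deltas=[{"tx":0,"ty":0,"tz":0.001,"wx":0,"wy":0,"wz":0,"gripper":0.02},{"tx":0,"ty":0,"tz":0.002,"wx":0,"wy":0,"wz":0,"gripper":0.02},{"tx":0,"ty":0,"tz":0.003,"wx":0,"wy":0,"wz":0,"gripper":0.02},{"tx":0,"ty":0,"tz":0.003,"wx":0,"wy":0,"wz":0,"gripper":0.02},{"tx":0,"ty":0,"tz":0.003,"wx":0,"wy":0,"wz":0,"gripper":0.02}])

```text
time: 18.75
eef_pos: [0.489, 0.1449, 0.0745]
tcp_rot: [0.098, 0.995, 0.0, 0.0]
contact_force: [-2.6, 1.0, 5.0]
finger_gap: 0.422
gripper_force: 60.9
```

```bash
python3 go.py .489 .145 .075 78.8
```

```text
t(mm) [ 0.1  0.1 -0.5] w [0.02 0.03 0.01] | eef [0.489  0.1449 0.0745] q [ 0.22  0.12  1.65  0.    1.37 -1.16] F [-2.6  1.   5. ] gap 36.1 t 18.8
```

>>> drive_tool(deltas=[{"tx":0,"ty":0,"tz":0,"wx":0,"wy":0,"wz":0,"gripper":0.055},{"tx":0,"ty":0,"tz":0,"wx":0,"wy":0,"wz":0,"gripper":0.055},{"tx":0,"ty":0,"tz":0,"wx":0,"wy":0,"wz":0,"gripper":0.055},{"tx":0,"ty":0,"tz":-0.02,"wx":0,"wy":0,"wz":0,"gripper":0.055},{"tx":0,"ty":0,"tz":-0.05,"wx":0,"wy":0,"wz":0,"gripper":0.055}])

```text
time: 19.25
eef_pos: [0.4876, 0.1445, 0.1225]
tcp_rot: [0.098, 0.995, -0.001, -0.002]
contact_force: [1.0, 0.3, 0.4]
finger_gap: 0.646
gripper_force: 0.0
```

>>> drive_tool(deltas=[{"tx":0,"ty":0,"tz":0,"wx":0,"wy":0,"wz":0,"gripper":0},{"tx":0,"ty":0,"tz":0,"wx":0,"wy":0,"wz":0,"gripper":0},{"tx":0,"ty":0,"tz":0,"wx":0,"wy":0,"wz":0,"gripper":0},{"tx":0,"ty":0,"tz":0.01,"wx":0,"wy":0,"wz":0,"gripper":0},{"tx":0,"ty":0,"tz":0.03,"wx":0,"wy":0,"wz":0,"gripper":0}])

```text
time: 19.75
eef_pos: [0.4893, 0.1449, 0.0936]
tcp_rot: [0.098, 0.995, 0.0, 0.001]
contact_force: [-0.5, 0.1, -0.7]
finger_gap: -0.001
gripper_force: 0.0
```

>>> drive_tool(deltas=[{"tx":0,"ty":0,"tz":0.004,"wx":0,"wy":0,"wz":0,"gripper":0},{"tx":0,"ty":0,"tz":0.007,"wx":0,"wy":0,"wz":0,"gripper":0},{"tx":0,"ty":0,"tz":0.009,"wx":0,"wy":0,"wz":0,"gripper":0},{"tx":0,"ty":0,"tz":0.011,"wx":0,"wy":0,"wz":0,"gripper":0},{"tx":0,"ty":0,"tz":0.012,"wx":0,"wy":0,"wz":0,"gripper":0}])

```text
time: 20.25
eef_pos: [0.4891, 0.1449, 0.0823]
tcp_rot: [0.098, 0.995, 0.0, 0.0]
contact_force: [0.6, 0.3, 0.2]
finger_gap: 0.001
gripper_force: 0.0
```

>>> drive_tool(deltas=[{"tx":0,"ty":0,"tz":0.001,"wx":0,"wy":0,"wz":0,"gripper":0},{"tx":0,"ty":0,"tz":0.002,"wx":0,"wy":0,"wz":0,"gripper":0},{"tx":0,"ty":0,"tz":0.003,"wx":0,"wy":0,"wz":0,"gripper":0},{"tx":0,"ty":0,"tz":0.003,"wx":0,"wy":0,"wz":0,"gripper":0},{"tx":0,"ty":0,"tz":0.003,"wx":0,"wy":0,"wz":0,"gripper":0}])

```text
time: 20.75
eef_pos: [0.4892, 0.1449, 0.08]
tcp_rot: [0.098, 0.995, 0.0, 0.001]
contact_force: [-3.2, -0.6, 8.7]
finger_gap: -0.002
gripper_force: 3.8
```

>>> drive_tool(deltas=[{"tx":0,"ty":0,"tz":0.001,"wx":0,"wy":0,"wz":0,"gripper":0},{"tx":0,"ty":0,"tz":0.002,"wx":0,"wy":0,"wz":0,"gripper":0},{"tx":0,"ty":0,"tz":0.003,"wx":0,"wy":0,"wz":0,"gripper":0},{"tx":0,"ty":0,"tz":0.003,"wx":0,"wy":0,"wz":0,"gripper":0},{"tx":0,"ty":0,"tz":0.003,"wx":0,"wy":0,"wz":0,"gripper":0}])

```text
time: 21.25
eef_pos: [0.4894, 0.145, 0.0798]
tcp_rot: [0.097, 0.995, 0.0, 0.001]
contact_force: [-13.4, -3.1, 25.6]
finger_gap: -0.005
gripper_force: 13.0
```

>>> drive_tool(deltas=[{"tx":0,"ty":0,"tz":-0.02,"wx":0,"wy":0,"wz":0,"gripper":0},{"tx":0,"ty":0,"tz":-0.06,"wx":0,"wy":0,"wz":0,"gripper":0},{"tx":0,"ty":-0.03,"tz":-0.09,"wx":0,"wy":0,"wz":0,"gripper":0},{"tx":0,"ty":-0.07,"tz":-0.12,"wx":0,"wy":0,"wz":0,"gripper":0},{"tx":0,"ty":-0.11,"tz":-0.15,"wx":0,"wy":0,"wz":0,"gripper":0}])

```text
time: 21.75
eef_pos: [0.467, 0.036, 0.2269]
tcp_rot: [0.097, 0.995, 0.0, 0.0]
contact_force: [1.6, -0.6, 0.3]
finger_gap: 0.004
gripper_force: 0.0
```

>>> drive_tool(deltas=[{"tx":0,"ty":-0.04,"tz":-0.02,"wx":0,"wy":0,"wz":0,"gripper":0},{"tx":0,"ty":-0.08,"tz":-0.04,"wx":0,"wy":0,"wz":0,"gripper":0},{"tx":0,"ty":-0.12,"tz":-0.06,"wx":0,"wy":0,"wz":0,"gripper":0},{"tx":0,"ty":-0.16,"tz":-0.06,"wx":0,"wy":0,"wz":0,"gripper":0},{"tx":0,"ty":-0.16,"tz":-0.06,"wx":0,"wy":0,"wz":0,"gripper":0}])

```text
time: 22.25
eef_pos: [0.4358, -0.1237, 0.2863]
tcp_rot: [0.1, 0.995, -0.001, 0.0]
contact_force: [0.9, 0.3, -0.2]
finger_gap: 0.005
gripper_force: 0.0
```

```bash
python3 - <<'E'
from m import *
T=V("top","topL");S=V("scene","sceneL")
a=cv2.resize(T.im[140:320,80:320],(400,300),interpolation=cv2.INTER_CUBIC)
b=cv2.resize(S.im[70:250,265:505],(400,300),interpolation=cv2.INTER_CUBIC)
cv2.imwrite("pics/p6.png",np.hstack([a,b]))
E
python3 go.py .489 .145 .075 78.8
```

```text
t(mm) [  0.4 270.6 210.8] w [ 0.03 -0.02 -0.11] | eef [ 0.4363 -0.1205  0.2856] q [-0.35 -0.16  1.5   0.    1.8  -1.72] F [-0.5  0.2  0.1] gap 0.1 t 22.4
```

View pics/p6.png

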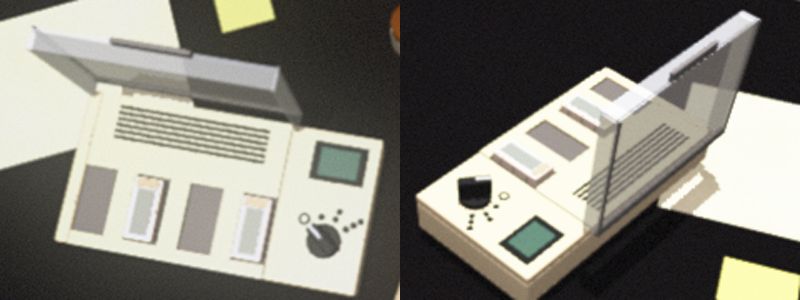

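Both cassettes are seated, in bays 0 and 2, and the dial is off. The lid's upright free edge runs from top-view px (98,158) to (247,181). In the scene view it runs from (481,81) to (396,148). I'll triangulate it.

```bash
python3 - <<'E'
from m import *
T=V("top");S=V("scene")
P=tri(T,[(246.8,180.8),(98,158),(245,195),(102.8,171)],S,[(395.8,148),(481,81),(384,143.2),(470,77)]);print(P)
print(np.linalg.norm(P[0,:3]-P[1,:3]))
xa=np.array([.981,-.194]);ya=np.array([.194,.981]);b0=np.array([.4885,.1452])
for p in P: print("local x,y from bay0",(p[:2]-b0)@xa,(p[:2]-b0)@ya,p[2])
E
python3 go.py .489 .145 .075 78.8
```

```text
[[0.6423 0.0839 0.2418 0.0031]
 [0.6939 0.3572 0.251  0.0036]
 [0.617  0.0875 0.2384 0.0032]
 [0.6698 0.3463 0.2559 0.0092]]
0.2783233578968446
local x,y from bay0 0.16278707906333736 -0.03032784936886088 0.24177310391063594
local x,y from bay0 0.16041460067328597 0.24783349302873134 0.2509545174212916
local x,y from bay0 0.13721080547858994 -0.031695563413023736 0.23840345633169296
local x,y from bay0 0.13886332834859605 0.23244796224938194 0.25592076954902004
t(mm) [ -0.5 269.3 210.7] w [ 0.03 -0.03  0.05] | eef [ 0.4366 -0.1193  0.2856] q [-0.35 -0.16  1.5   0.    1.8  -1.72] F [ 0.7 -0.7 -0.1] gap 0.3 t 22.4
```

```bash
python3 - <<'E'
from go import delta
import numpy as np
b0=np.array([.4885,.1452]);xa=np.array([.981,-.194]);ya=np.array([.194,.981])
for x,y,z in[(.2,-.11,.235),(.2,.02,.235)]: 
    p=b0+x*xa+y*ya; print(p); delta([*p,z],78.8)
E
```

```text
[ 0.66336 -0.00151]
t(mm) [-199.8  159.4   50.5] w [ 0.03 -0.03  0.05] | eef [ 0.4366 -0.1193  0.2856] q [-0.35 -0.16  1.5   0.    1.8  -1.72] F [ 0.7 -0.7 -0.1] gap 0.3 t 22.4
[0.68858 0.12602]
t(mm) [-199.8  289.4   50.6] w [ 0.03 -0.03  0.05] | eef [ 0.4366 -0.1193  0.2856] q [-0.35 -0.16  1.5   0.    1.8  -1.72] F [ 0.7 -0.7 -0.1] gap 0.3 t 22.4
```

>>> drive_tool(deltas=[{"tx":-0.04,"ty":0.03,"tz":0,"wx":0,"wy":0,"wz":0,"gripper":0},{"tx":-0.08,"ty":0.06,"tz":0,"wx":0,"wy":0,"wz":0,"gripper":0},{"tx":-0.12,"ty":0.09,"tz":0,"wx":0,"wy":0,"wz":0,"gripper":0},{"tx":-0.16,"ty":0.12,"tz":0.01,"wx":0,"wy":0,"wz":0,"gripper":0},{"tx":-0.2,"ty":0.14,"tz":0.02,"wx":0,"wy":0,"wz":0,"gripper":0}])

```text
time: 22.95
eef_pos: [0.6616, -0.0176, 0.2656]
tcp_rot: [0.096, 0.995, 0.0, 0.0]
contact_force: [0.8, -0.6, 0.7]
finger_gap: 0.002
gripper_force: 0.0
```

>>> drive_tool(deltas=[{"tx":0,"ty":0.01,"tz":0.01,"wx":0,"wy":0,"wz":0,"gripper":0},{"tx":0,"ty":0.02,"tz":0.03,"wx":0,"wy":0,"wz":0,"gripper":0},{"tx":0,"ty":0.02,"tz":0.03,"wx":0,"wy":0,"wz":0,"gripper":0},{"tx":0,"ty":0.02,"tz":0.03,"wx":0,"wy":0,"wz":0,"gripper":0},{"tx":0,"ty":0.02,"tz":0.03,"wx":0,"wy":0,"wz":0,"gripper":0}])

```text
time: 23.45
eef_pos: [0.6637, -0.002, 0.2383]
tcp_rot: [0.098, 0.995, 0.0, 0.001]
contact_force: [0.3, -0.4, 0.1]
finger_gap: -0.001
gripper_force: 0.0
```

```bash
python3 go.py .6886 .126 .235 78.8
```

```text
t(mm) [  0.4 130.4   3.3] w [0.02 0.17 0.01] | eef [ 0.6637 -0.002   0.2383] q [-0.06  0.45  0.92 -0.    1.77 -1.43] F [ 0.3 -0.4  0.1] gap -0.1 t 23.4
```

Next I slide in behind the lid, watching the force.

>>> drive_tool(deltas=[{"tx":0,"ty":0.03,"tz":0.003,"wx":0,"wy":0,"wz":0,"gripper":0},{"tx":0,"ty":0.06,"tz":0.003,"wx":0,"wy":0,"wz":0,"gripper":0},{"tx":0,"ty":0.09,"tz":0.003,"wx":0,"wy":0,"wz":0,"gripper":0},{"tx":0,"ty":0.115,"tz":0.003,"wx":0,"wy":0,"wz":0,"gripper":0},{"tx":0,"ty":0.13,"tz":0.003,"wx":0,"wy":0,"wz":0,"gripper":0}])

```text
time: 23.95
eef_pos: [0.6891, 0.127, 0.2349]
tcp_rot: [0.097, 0.995, 0.0, 0.001]
contact_force: [-0.4, -0.6, 0.1]
finger_gap: -0.003
gripper_force: 0.0
```

>>> drive_tool(deltas=[{"tx":0.01,"ty":0,"tz":0,"wx":0,"wy":0,"wz":0,"gripper":0},{"tx":0.02,"ty":0,"tz":0,"wx":0,"wy":0,"wz":0,"gripper":0},{"tx":0.03,"ty":0,"tz":0,"wx":0,"wy":0,"wz":0,"gripper":0},{"tx":0.035,"ty":0,"tz":0,"wx":0,"wy":0,"wz":0,"gripper":0},{"tx":0.04,"ty":0,"tz":0,"wx":0,"wy":0,"wz":0,"gripper":0}])

```text
time: 24.45
eef_pos: [0.6501, 0.1327, 0.2347]
tcp_rot: [0.098, 0.995, 0.0, 0.002]
contact_force: [3.1, 0.0, 2.3]
finger_gap: -0.001
gripper_force: 1.4
```

```bash
python3 - <<'E'
from m import *
T=V("top");S=V("scene")
a=cv2.resize(T.im[110:320,50:330],(400,300),interpolation=cv2.INTER_CUBIC)
b=cv2.resize(S.im[40:250,265:545],(400,300),interpolation=cv2.INTER_CUBIC)
cv2.imwrite("pics/p7.png",np.hstack([a,b]))
E
python3 go.py .6886 .126 .235 78.8
```

```text
t(mm) [-39.6   0.7  -0.9] w [ 0.02  0.07 -0.02] | eef [0.6496 0.133  0.234 ] q [ 0.15  0.45  0.93 -0.    1.76 -1.23] F [ 1.  -0.6  0. ] gap -0.1 t 24.6
```

View pics/p7.png

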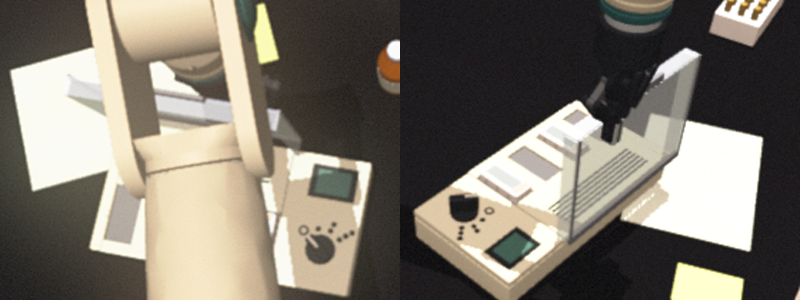

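The finger is behind the lid and touching it at about 3 N. I'm sweeping it along the closing arc.

>>> drive_tool(deltas=[{"tx":0.013,"ty":0,"tz":0.001,"wx":0,"wy":0,"wz":0,"gripper":0},{"tx":0.026,"ty":0,"tz":0.003,"wx":0,"wy":0,"wz":0,"gripper":0},{"tx":0.04,"ty":0,"tz":0.005,"wx":0,"wy":0,"wz":0,"gripper":0},{"tx":0.053,"ty":0,"tz":0.007,"wx":0,"wy":0,"wz":0,"gripper":0},{"tx":0.068,"ty":0,"tz":0.012,"wx":0,"wy":0,"wz":0,"gripper":0}])

```text
time: 25.05
eef_pos: [0.5831, 0.1464, 0.2217]
tcp_rot: [0.098, 0.995, 0.0, 0.001]
contact_force: [2.0, 0.3, 2.9]
finger_gap: 0.002
gripper_force: 1.4
```

>>> drive_tool(deltas=[{"tx":0.01,"ty":0,"tz":0.004,"wx":0,"wy":0,"wz":0,"gripper":0},{"tx":0.02,"ty":0,"tz":0.008,"wx":0,"wy":0,"wz":0,"gripper":0},{"tx":0.03,"ty":0,"tz":0.013,"wx":0,"wy":0,"wz":0,"gripper":0},{"tx":0.04,"ty":0,"tz":0.02,"wx":0,"wy":0,"wz":0,"gripper":0},{"tx":0.05,"ty":0,"tz":0.027,"wx":0,"wy":0,"wz":0,"gripper":0}])

```text
time: 25.55
eef_pos: [0.5339, 0.1563, 0.1942]
tcp_rot: [0.098, 0.995, 0.0, 0.0]
contact_force: [1.1, 0.8, 1.1]
finger_gap: 0.004
gripper_force: 0.8
```

```bash
python3 - <<'E'
from m import *
T=V("top");S=V("scene")
a=cv2.resize(T.im[110:320,50:330],(400,300),interpolation=cv2.INTER_CUBIC)
b=cv2.resize(S.im[40:250,265:545],(400,300),interpolation=cv2.INTER_CUBIC)
cv2.imwrite("pics/p8.png",np.hstack([a,b]))
p=(robot.observe()["eef_pos"]); d=p[:2]-[.4885,.1452]; print("local",d@[.981,-.194],d@[.194,.981],p[2])
E
python3 go.py .6886 .126 .235 78.8
```

```text
local 0.0414362432125281 0.019578302572028125 0.19313245841120077
t(mm) [-158.5    0.3  -42.2] w [-0.04 -0.14  0.03] | eef [0.5329 0.1564 0.1931] q [ 0.22  0.15  1.37  0.    1.62 -1.16] F [ 0.3 -0.5  0.5] gap -0.2 t 25.6
```

View pics/p8.png

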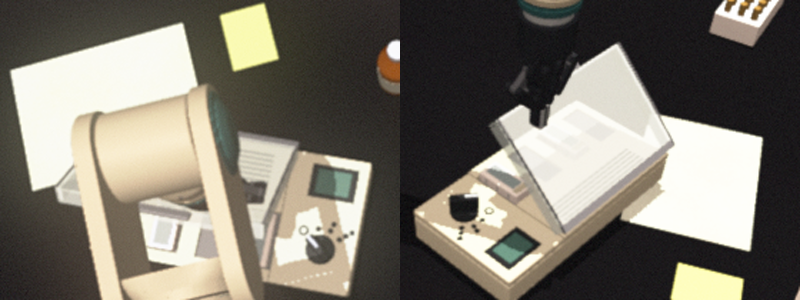

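The lid has swung to about 0.75 rad and the fingertip is on its outer face. I'm continuing down.

>>> drive_tool(deltas=[{"tx":0.01,"ty":0,"tz":0.01,"wx":0,"wy":0,"wz":0,"gripper":0},{"tx":0.02,"ty":0,"tz":0.02,"wx":0,"wy":0,"wz":0,"gripper":0},{"tx":0.03,"ty":0,"tz":0.03,"wx":0,"wy":0,"wz":0,"gripper":0},{"tx":0.038,"ty":0,"tz":0.04,"wx":0,"wy":0,"wz":0,"gripper":0},{"tx":0.045,"ty":0,"tz":0.05,"wx":0,"wy":0,"wz":0,"gripper":0}])

```text
time: 26.15
eef_pos: [0.4902, 0.1649, 0.1442]
tcp_rot: [0.098, 0.995, 0.0, 0.0]
contact_force: [1.7, 0.2, 1.6]
finger_gap: -0.001
gripper_force: 0.6
```

>>> drive_tool(deltas=[{"tx":0.004,"ty":0,"tz":0.009,"wx":0,"wy":0,"wz":0,"gripper":0},{"tx":0.008,"ty":0,"tz":0.018,"wx":0,"wy":0,"wz":0,"gripper":0},{"tx":0.012,"ty":0,"tz":0.027,"wx":0,"wy":0,"wz":0,"gripper":0},{"tx":0.016,"ty":0,"tz":0.034,"wx":0,"wy":0,"wz":0,"gripper":0},{"tx":0.018,"ty":0,"tz":0.039,"wx":0,"wy":0,"wz":0,"gripper":0}])

```text
time: 26.65
eef_pos: [0.4718, 0.1685, 0.1043]
tcp_rot: [0.098, 0.995, -0.0, -0.0]
contact_force: [-0.0, -0.2, 0.2]
finger_gap: 0.003
gripper_force: 0.4
```

```bash
python3 go.py .4699 .1489 .096 78.8
```

```text
t(mm) [ -2.  -19.6   8.3] w [-0.01 -0.04  0.01] | eef [0.4718 0.1685 0.1043] q [ 0.27  0.07  1.64  0.    1.43 -1.11] F [-0.  -0.2  0.2] gap 0.3 t 26.6
```

>>> drive_tool(deltas=[{"tx":0,"ty":0,"tz":0.003,"wx":0,"wy":0,"wz":0,"gripper":0},{"tx":0,"ty":0,"tz":0.005,"wx":0,"wy":0,"wz":0,"gripper":0},{"tx":0,"ty":0,"tz":0.007,"wx":0,"wy":0,"wz":0,"gripper":0},{"tx":0,"ty":0,"tz":0.009,"wx":0,"wy":0,"wz":0,"gripper":0},{"tx":0,"ty":0,"tz":0.01,"wx":0,"wy":0,"wz":0,"gripper":0}])

```text
time: 27.15
eef_pos: [0.4724, 0.1686, 0.096]
tcp_rot: [0.098, 0.995, 0.0, 0.0]
contact_force: [-6.7, -1.4, 11.7]
finger_gap: -0.0
gripper_force: 5.9
```

>>> drive_tool(deltas=[{"tx":0,"ty":0,"tz":0.001,"wx":0,"wy":0,"wz":0,"gripper":0},{"tx":0,"ty":0,"tz":0.002,"wx":0,"wy":0,"wz":0,"gripper":0},{"tx":0,"ty":0,"tz":0.002,"wx":0,"wy":0,"wz":0,"gripper":0},{"tx":0,"ty":0,"tz":0.002,"wx":0,"wy":0,"wz":0,"gripper":0},{"tx":0,"ty":0,"tz":0.002,"wx":0,"wy":0,"wz":0,"gripper":0}])

```text
time: 27.65
eef_pos: [0.4724, 0.1686, 0.0959]
tcp_rot: [0.098, 0.995, 0.0, 0.001]
contact_force: [-10.7, -1.9, 19.1]
finger_gap: 0.0
gripper_force: 9.4
```

The lid hit a solid stop at z = 0.096, which is fully closed. Now for the dial.

>>> drive_tool(deltas=[{"tx":0,"ty":0,"tz":-0.03,"wx":0,"wy":0,"wz":0,"gripper":0},{"tx":0,"ty":0,"tz":-0.07,"wx":0,"wy":0,"wz":0,"gripper":0},{"tx":0,"ty":-0.03,"tz":-0.08,"wx":0,"wy":0,"wz":-8,"gripper":0.04},{"tx":0,"ty":-0.07,"tz":-0.08,"wx":0,"wy":0,"wz":-16,"gripper":0.04},{"tx":0,"ty":-0.1,"tz":-0.08,"wx":0,"wy":0,"wz":-24,"gripper":0.04}])

```text
time: 28.15
eef_pos: [0.4526, 0.069, 0.1736]
tcp_rot: [-0.114, 0.993, -0.0, 0.001]
contact_force: [-0.5, 0.1, 0.0]
finger_gap: 0.468
gripper_force: 0.0
```

>>> drive_tool(deltas=[{"tx":0,"ty":0,"tz":0,"wx":0,"wy":0,"wz":-8,"gripper":0.04},{"tx":0,"ty":0,"tz":0,"wx":0,"wy":0,"wz":-16,"gripper":0.04},{"tx":0,"ty":0,"tz":0,"wx":0,"wy":0,"wz":-24,"gripper":0.04},{"tx":0,"ty":0,"tz":0,"wx":0,"wy":0,"wz":-27,"gripper":0.04},{"tx":0,"ty":0,"tz":0,"wx":0,"wy":0,"wz":-27,"gripper":0.04}])

```text
time: 28.65
eef_pos: [0.4528, 0.0703, 0.173]
tcp_rot: [-0.34, 0.94, -0.0, 0.0]
contact_force: [-0.3, 0.1, 0.3]
finger_gap: 0.47
gripper_force: 0.0
```

```bash
python3 go.py .469 .0557 .12 129.5
```

```text
t(mm) [ -3.  -21.6  53. ] w [-0.01  0.01  0.31] | eef [0.4528 0.0703 0.173 ] q [ 0.07 -0.11  1.68  0.    1.58 -2.19] F [-0.3  0.1  0.3] gap 40.1 t 28.6
```

>>> drive_tool(deltas=[{"tx":-0.003,"ty":-0.0216,"tz":0,"wx":0,"wy":0,"wz":0.3,"gripper":0.04},{"tx":-0.003,"ty":-0.0216,"tz":0.025,"wx":0,"wy":0,"wz":0.3,"gripper":0.04},{"tx":-0.003,"ty":-0.0216,"tz":0.05,"wx":0,"wy":0,"wz":0.3,"gripper":0.04},{"tx":-0.003,"ty":-0.0216,"tz":0.053,"wx":0,"wy":0,"wz":0.3,"gripper":0.04},{"tx":-0.003,"ty":-0.0216,"tz":0.053,"wx":0,"wy":0,"wz":0.3,"gripper":0.04}])

```text
time: 29.15
eef_pos: [0.4687, 0.0558, 0.1199]
tcp_rot: [-0.338, 0.941, 0.0, -0.001]
contact_force: [0.5, 0.6, 0.3]
finger_gap: 0.469
gripper_force: 0.0
```

```bash
python3 go.py .469 .0557 .083 129.5; python3 - <<'E'
from m import *
T=V("top");S=V("scene")
a=cv2.resize(T.im[170:320,100:300],(400,300),interpolation=cv2.INTER_CUBIC)
b=cv2.resize(S.im[100:250,265:465],(400,300),interpolation=cv2.INTER_CUBIC)
cv2.imwrite("pics/p9.png",np.hstack([a,b]))
E
```

```text
t(mm) [-0.3 -0.3 36.9] w [ 0.04 -0.05 -0.05] | eef [0.4687 0.0558 0.1199] q [ 0.04 -0.03  1.71  0.    1.46 -2.22] F [0.5 0.6 0.3] gap 40.1 t 29.1
```

View pics/p9.png

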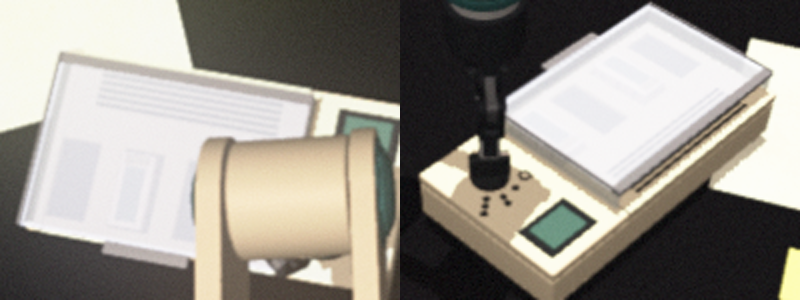

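The lid lies flat and closed, and the fingers straddle the dial. I'll grip it and turn it 1.2 rad clockwise.

>>> drive_tool(deltas=[{"tx":0,"ty":0,"tz":0.015,"wx":0,"wy":0,"wz":0,"gripper":0.04},{"tx":0,"ty":0,"tz":0.03,"wx":0,"wy":0,"wz":0,"gripper":0.04},{"tx":0,"ty":0,"tz":0.037,"wx":0,"wy":0,"wz":0,"gripper":0.04},{"tx":0,"ty":0,"tz":0.037,"wx":0,"wy":0,"wz":0,"gripper":0.04},{"tx":0,"ty":0,"tz":0.037,"wx":0,"wy":0,"wz":0,"gripper":0.04}])

```text
time: 29.75
eef_pos: [0.4695, 0.0558, 0.0841]
tcp_rot: [-0.338, 0.941, -0.0, 0.001]
contact_force: [0.3, 0.1, 0.5]
finger_gap: 0.468
gripper_force: 0.0
```

>>> drive_tool(deltas=[{"tx":0,"ty":0,"tz":0,"wx":0,"wy":0,"wz":0,"gripper":0.0},{"tx":0,"ty":0,"tz":0,"wx":0,"wy":0,"wz":0,"gripper":0.0},{"tx":0,"ty":0,"tz":0,"wx":0,"wy":0,"wz":0,"gripper":0.0},{"tx":0,"ty":0,"tz":0,"wx":0,"wy":0,"wz":0,"gripper":0.0},{"tx":0,"ty":0,"tz":0,"wx":0,"wy":0,"wz":0,"gripper":0.0}], squeeze=30)

```text
time: 30.25
eef_pos: [0.4702, 0.0548, 0.0842]
tcp_rot: [-0.338, 0.941, -0.001, 0.001]
contact_force: [3.2, -4.7, 0.6]
finger_gap: 0.157
gripper_force: 33.9
```

```bash
python3 go.py .469 .0557 .083 60.7
```

```text
t(mm) [0.4 1.4 1.2] w [-0.12  0.22 68.76] | eef [0.4702 0.0548 0.0842] q [ 0.04  0.01  1.75 -0.    1.38 -2.22] F [ 3.2 -4.7  0.6] gap 13.4 t 30.2
```

>>> drive_tool(deltas=[{"tx":0,"ty":-0.001,"tz":0,"wx":0,"wy":0,"wz":7,"gripper":0.0},{"tx":0,"ty":-0.001,"tz":0,"wx":0,"wy":0,"wz":14,"gripper":0.0},{"tx":0,"ty":-0.001,"tz":0,"wx":0,"wy":0,"wz":21,"gripper":0.0},{"tx":0,"ty":-0.001,"tz":0,"wx":0,"wy":0,"wz":28,"gripper":0.0},{"tx":0,"ty":-0.001,"tz":0,"wx":0,"wy":0,"wz":35,"gripper":0.0}])

```text
time: 30.75
eef_pos: [0.4701, 0.0555, 0.0842]
tcp_rot: [-0.037, 0.999, 0.001, 0.001]
contact_force: [-1.9, 2.2, 4.1]
finger_gap: 0.153
gripper_force: 34.3
```

>>> drive_tool(deltas=[{"tx":0,"ty":0,"tz":0,"wx":0,"wy":0,"wz":7,"gripper":0.0},{"tx":0,"ty":0,"tz":0,"wx":0,"wy":0,"wz":14,"gripper":0.0},{"tx":0,"ty":0,"tz":0,"wx":0,"wy":0,"wz":21,"gripper":0.0},{"tx":0,"ty":0,"tz":0,"wx":0,"wy":0,"wz":28,"gripper":0.0},{"tx":0,"ty":0,"tz":0,"wx":0,"wy":0,"wz":34,"gripper":0.0}])

```text
time: 31.25
eef_pos: [0.4703, 0.0562, 0.0842]
tcp_rot: [0.257, 0.966, 0.002, 0.001]
contact_force: [0.3, 6.1, 2.4]
finger_gap: 0.152
gripper_force: 34.1
```

```bash
python3 go.py .469 .0557 .083 60.7
```

```text
t(mm) [ 0.9 -1.1  1.2] w [ 0.21  0.05 -0.45] | eef [0.4703 0.0562 0.0842] q [ 0.04  0.01  1.75  0.    1.39 -1.01] F [0.3 6.1 2.4] gap 12.9 t 31.2
```

Now I release, retreat clear and check.

>>> drive_tool(deltas=[{"tx":0,"ty":0,"tz":0,"wx":0,"wy":0,"wz":0,"gripper":0.04},{"tx":0,"ty":0,"tz":0,"wx":0,"wy":0,"wz":0,"gripper":0.04},{"tx":0,"ty":0,"tz":0,"wx":0,"wy":0,"wz":0,"gripper":0.04},{"tx":0,"ty":0,"tz":-0.03,"wx":0,"wy":0,"wz":0,"gripper":0.04},{"tx":0,"ty":0,"tz":-0.07,"wx":0,"wy":0,"wz":0,"gripper":0.04}])

```text
time: 31.75
eef_pos: [0.4681, 0.0547, 0.1517]
tcp_rot: [0.254, 0.967, -0.001, -0.003]
contact_force: [1.1, -0.1, 0.4]
finger_gap: 0.469
gripper_force: 0.0
```

>>> drive_tool(deltas=[{"tx":0,"ty":-0.03,"tz":-0.03,"wx":0,"wy":0,"wz":0,"gripper":0.04},{"tx":0,"ty":-0.07,"tz":-0.06,"wx":0,"wy":0,"wz":0,"gripper":0.04},{"tx":-0.02,"ty":-0.11,"tz":-0.08,"wx":0,"wy":0,"wz":0,"gripper":0.04},{"tx":-0.04,"ty":-0.15,"tz":-0.1,"wx":0,"wy":0,"wz":0,"gripper":0.04},{"tx":-0.05,"ty":-0.18,"tz":-0.1,"wx":0,"wy":0,"wz":0,"gripper":0.04}])

```text
time: 32.25
eef_pos: [0.4248, -0.129, 0.2562]
tcp_rot: [0.255, 0.967, -0.001, 0.003]
contact_force: [0.2, 0.3, -0.2]
finger_gap: 0.464
gripper_force: 0.0
```

>>> drive_tool(deltas=[{"tx":0,"ty":0,"tz":0,"wx":0,"wy":0,"wz":0,"gripper":0.04},{"tx":0,"ty":0,"tz":0,"wx":0,"wy":0,"wz":0,"gripper":0.04},{"tx":0,"ty":0,"tz":0,"wx":0,"wy":0,"wz":0,"gripper":0.04},{"tx":0,"ty":0,"tz":0,"wx":0,"wy":0,"wz":0,"gripper":0.04},{"tx":0,"ty":0,"tz":0,"wx":0,"wy":0,"wz":0,"gripper":0.04}])

```text
time: 32.75
eef_pos: [0.4245, -0.1255, 0.2529]
tcp_rot: [0.254, 0.967, 0.0, -0.0]
contact_force: [0.3, -0.1, 0.2]
finger_gap: 0.471
gripper_force: 0.0
```

```bash
python3 - <<'E'
from m import *
T=V("top");S=V("scene")
a=cv2.resize(T.im[170:320,110:310],(400,300),interpolation=cv2.INTER_CUBIC)
b=cv2.resize(S.im[100:250,265:465],(400,300),interpolation=cv2.INTER_CUBIC)
cv2.imwrite("pics/p10.png",np.hstack([a,b]))
E
```

```text
(no output)
```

View pics/p10.png

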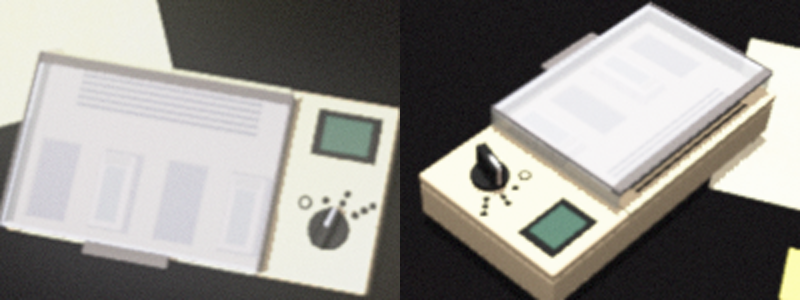

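The dial line points at the two dots at top crop (346,197). The lid is closed and both cassettes are in their bays underneath it, so I'm handing in.

```bash
python3 -c "
from cell import robot
print(robot.hand_in())"
```

```text
the job is handed in; nothing more can be done
None
```

The job is handed in: I turned the dial off, pressed both cassettes on the bench fully home in bays 0 and 2, closed the lid completely, then turned the dial to two dots; the bottle, tip box and beaker were not touched.

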